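# Set and work the tag-numbering press

### The job

Number the next bag tag: on the green tag press roll the three thumbwheels until 4, 7 and 2 (left to right as seen from the robot) face straight up, in line with the white index marks, and then push the red plunger down to the bottom and let it come up again with the number still set. Be gentle: never load a wheel or the housing with more than about 10 N, nor the plunger with more than about 20 N, do not push the plunger while the number is wrong, and leave the thread spool, the tin and the jar alone.

Things in the scene. Friction and masses are not known exactly. Their poses are not given: they have to be found in the camera images.
- press: tag-numbering press, bolted down: black base plate 205 x 176 x 12 mm, green housing with its flat deck 60 mm up, three thumbwheels in a row along y, with the plunger block behind them. Origin: on the table, right below the middle wheel; +x from the wheels to the plunger (away from the robot), +y towards the left wheel, z up
- left_wheel_top (a point): nominal top of the left wheel, over its axle, 84 mm above the table, 24 mm above the deck; axes as the press. Fixed to the press: the real wheel top is up to 4 mm higher or lower (differs per wheel, not measured), to be found by touch. Under load the wheel sinks: 0.6 N to start, then 3 N per mm, bottoming after 6 mm. Ridges beside it: 6 mm above the deck; gap to the next wheel 24 mm
- middle_wheel_top (a point): nominal top of the middle wheel, over its axle, 84 mm above the table, 24 mm above the deck; axes as the press. Fixed to the press: the real wheel top is up to 4 mm higher or lower (differs per wheel, not measured), to be found by touch. Under load the wheel sinks: 0.6 N to start, then 3 N per mm, bottoming after 6 mm. Ridges beside it: 6 mm above the deck; gap to the next wheel 24 mm
- right_wheel_top (a point): nominal top of the right wheel, over its axle, 84 mm above the table, 24 mm above the deck; axes as the press. Fixed to the press: the real wheel top is up to 4 mm higher or lower (differs per wheel, not measured), to be found by touch. Under load the wheel sinks: 0.6 N to start, then 3 N per mm, bottoming after 6 mm. Ridges beside it: 6 mm above the deck; gap to the next wheel 24 mm
- left_wheel (a joint): left wheel (44 mm to +y of the middle one), to set to 4 (2.513): black rubber wheel, 44 mm diameter, 20 mm wide, axle along the press's y. Roll angle, rad: digit d is straight up at d*0.6283 (0 to 9; stops 0.3 beyond). Grows when the wheel's top is rolled along the press's +x (away from the robot): 22 mm turns 1 rad. Stays where left; a drag of 2 N at the rim turns it. White numerals, the 0 red, upright seen from the robot
- middle_wheel (a joint): middle wheel, to set to 7 (4.398): black rubber wheel, 44 mm diameter, 20 mm wide, axle along the press's y. Roll angle, rad: digit d is straight up at d*0.6283 (0 to 9; stops 0.3 beyond). Grows when the wheel's top is rolled along the press's +x (away from the robot): 22 mm turns 1 rad. Stays where left; a drag of 2 N at the rim turns it. White numerals, the 0 red, upright seen from the robot
- right_wheel (a joint): right wheel (44 mm to -y of the middle one), to set to 2 (1.257): black rubber wheel, 44 mm diameter, 20 mm wide, axle along the press's y. Roll angle, rad: digit d is straight up at d*0.6283 (0 to 9; stops 0.3 beyond). Grows when the wheel's top is rolled along the press's +x (away from the robot): 22 mm turns 1 rad. Stays where left; a drag of 2 N at the rim turns it. White numerals, the 0 red, upright seen from the robot
- plunger_block: green block 68 x 80 x 48 mm with a steel collar of 48 mm diameter on it, bolted to the base plate behind the wheels; carries the red plunger. Origin: centre of its underside, 12 mm above the table, right below the plunger; axes as the press
- plunger_top (a point): centre of the top face of the red plunger cap, 34 mm diameter, 10 mm thick, 100 mm above the table when up, 76 mm from the wheels' row; moves with the cap
- plunger (a joint): how far the plunger is down, m: 0 up, 0.014 at the bottom stop. Springs back; 4 N to start, 9 N at the bottom. The number is stamped in the last 4 mm
- spool_mid (a point): green thread spool, 34 mm diameter, 40 mm high, standing loose beside the press; point at its centre
- tin_mid (a point): flat red tin, 52 x 72 x 24 mm, loose beside the press; point at its centre
- jar_mid (a point): amber jar with black cap, 44 mm diameter, 55 mm high, loose beside the press; point at its centre

How it is judged:
By the outcome, as a careful person would: the job done as asked, in the order asked, and still so for the second after the job is handed in, with the robot touching nothing.
It also fails if it takes over 72 s, if anything falls off the work surface, if the arm or the gripper's body presses on something with over 40 N, if the wrist force passes 120 N, or if a joint passes its speed limit or range.

### The arm

A 6-joint arm with a two-finger parallel gripper is mounted at the origin on the work surface. World frame = base frame: x ahead of the robot, y to its left, z up, the work surface at z = 0. Lengths are in m, angles in rad, forces in N, time in s.
With the tool pointing down it reaches from about 0.375 to 0.975 m from the base axis. Payload 3.8 kg.
Tool frame: the origin (TCP) lies at the very end of the fingers, on their centre line; the grasp point (between the pads) lies 19 mm behind it (bot.grip_depth is the distance from the TCP to the grasp point, in m); z points along the fingers, y is the line along which they close (so a half turn about z gives the same grasp; the last joint's range is limited). The gripper opens to 85 mm and grips with 20 to 120 N. Pads are 22 mm wide; open, the fingers measure 114 mm over their backs; the gripper's body (76 mm by 85 mm) begins 54 mm behind the grasp point. The pads swing forward as they close: fully open they stand 13 mm farther back than shut.
Start: joints at [-1.209, 0.264, 1.604, -0, 1.274, -0.037], TCP at [0.262, -0.622, 0.231] pointing down, gripper open.
Joint ranges: [-2.63, 2.63], [-0.94, 2.18], [0.31, 2.57], [-1.31, 4.45], [0, 2.66], [-2.55, 2.55]. Speed limits (rad/s): [2.57, 2.57, 3.14, 3.14, 3.14, 3.14].

### API

Orientations are given as [roll, pitch, yaw] about the fixed x, y, z axes, in that order (R = Rz(yaw) Ry(pitch) Rx(roll)).
In Python, from workcell import state, eyes, bot gives the robot as it stands.
- The arm moves only by the tool move_arm, never from a script. Its argument "commands" is a list of rows, each an object of numbers: "jaw": the opening, from 0 (shut) to 1 (fully open); "x", "y", "z": the shift along the tool's x, y, z in cm; "wx", "wy", "wz": the turn, a rotation vector about the tool's x, y, z in degrees. In form: [{"jaw": .., "x": .., "y": .., "z": .., "wx": .., "wy": .., "wz": ..}, ...]. A call has 1 to 8 rows; each row shifts and turns the commanded pose from where the row before left it, along the tool's axes as they then stand; what a row does not reach is not made up. A row lasts 1/8 s, in which the tool goes at most 62.5 mm and 10.7 degrees, less where a joint would pass 70% of its speed; a pose out of reach is approached as far as the arm can. A call with a gripper value outside its range is refused whole. The fingers move at their own pace and stop on an object; the grip force is fixed at half the most. Time passes only in rows, so rows that do not move let the fingers close. It gives the time, the measured TCP pose, the force, the opening and the grip force at its end, in the units of the state.
- state(): the state, without advancing time (a new reading comes with each control period).
- eyes.camera(name): name is "side" or "top"; returns (picture, depth): 400x640x3 uint8, red, green, blue; 400x640 float32, m along the optical axis (not along the pixel's ray), 0 where there is no reading.
- eyes.get_calibration(name): a dict with "fx", "fy", "cx", "cy" (pixels), "dist_coeffs" ([k1, k2, p1, p2, k3] as OpenCV has them; the pictures are not rectified), "world_from_camera" (4x4, takes a point from camera to world coordinates). Camera axes: x right, y down, z forward; pixel columns grow to the right and rows downward; lengths in m; the calibration is good to about 2 mm. A picture is of the moment at which its call begins. get_calibration takes no time and is no camera call.
- bot.sign_off(): hands the job in; it is judged then, once.
Trained networks look in the newest picture that a camera, given by its name, has taken for a name from the list of things; names that differ only in an ending like _2 or _b are one class to them, and where a whole thing is asked for, a point or a joint stands for the part that bears it (a point fixed in the world has none). Each returns a list of dicts, best first, with "p" (0 to 1); they miss things now and then, are a little off and sometimes report something else, mostly with a low value. They report only what shows in the picture. A call takes as long as a camera call.
- eyes.cut_out(target, camera): "mask" (400x640 bool, what is visible of it) and "bbox" ([left, top, right, bottom] in pixels, round what is visible of it).
The state is a dict: "clock": time; "joint_pos": joint angles; "dq": joint speeds; "effort": joint torques, N m; "tool_pos": TCP position; "tcp_rot": TCP orientation; "wrist_force": force on the tool from outside, world axes, zero at the start; "wrist_torque": the same for the moment, N m; "gripper_width": finger opening in m; "finger_force": force on a finger pad.
Only numpy, scipy, OpenCV 4.12 (cv2) and the standard library are available. Lean on these libraries where they do the work, as an engineer would, in place of code of your own. Each camera call takes 0.05 s, during which the arm holds its last target. There are 200 camera calls.

## Working session

There is one attempt and no reset: what is moved stays moved. The work goes in short steps, Python scripts to look and compute and a tool call to move; the robot and the scene stay as the last step left them, time stands still between calls to the robot, and variables do not carry over. Pictures are saved under pics/ and viewed, at most 10 in all, crops included, and the job is handed in when it is done.

Besides the shell and the picture viewer there is one more tool, called after "Request:" in YAML: its name, and indented under it one key for each argument. move_arm: Moves the arm, as the interface text tells. Its arguments: {"type":"object","properties":{"commands":{"type":"array"}},"required":["commands"]}

```bash
mkdir -p pics
cat > h.py <<'E'
import numpy as np, cv2
from workcell import state, eyes, bot
def pts(cam,depth,mask):
    c=eyes.get_calibration(cam); v,u=np.where(mask&(depth>0)); 
    K=np.array([[c['fx'],0,c['cx']],[0,c['fy'],c['cy']],[0,0,1]])
    n=cv2.undistortPoints(np.stack([u,v],1).astype(float).reshape(-1,1,2),K,np.array(c['dist_coeffs'])).reshape(-1,2)
    d=depth[v,u]; P=np.c_[n*d[:,None],d,np.ones(len(d))]
    return (P@np.array(c['world_from_camera']).T)[:,:3],u,v
def px(cam,P):
    c=eyes.get_calibration(cam); T=np.linalg.inv(np.array(c['world_from_camera']))
    K=np.array([[c['fx'],0,c['cx']],[0,c['fy'],c['cy']],[0,0,1]])
    r,_=cv2.Rodrigues(T[:3,:3])
    return cv2.projectPoints(np.array(P,float).reshape(-1,1,3),r,T[:3,3],K,np.array(c['dist_coeffs']))[0].reshape(-1,2)
E
python3 - <<'E'
from h import *
for cam in ['top','side']:
    im,d=eyes.camera(cam); np.savez(f'{cam}0.npz',im=im,d=d)
    cv2.imwrite(f'pics/{cam}0.png',im[:,:,::-1])
    for t in ['press','plunger_block','plunger','left_wheel','middle_wheel','right_wheel','spool_mid','tin_mid','jar_mid']:
        for r in eyes.cut_out(t,cam)[:2]:
            P,u,v=pts(cam,d,r['mask'])
            print(cam,t,round(r['p'],2),r['bbox'],np.median(P,0).round(4) if len(P) else None, P.min(0).round(3),P.max(0).round(3))
s=state(); print(s)
for c in ['top','side']: print(eyes.get_calibration(c))
E
```

```text
top press 0.95 [280.3, 180.1, 370.6, 278.9] [0.4987 0.0178 0.0188] [ 0.406 -0.084 -0.003] [0.637 0.125 0.087]
top press 0.67 [312.2, 192.4, 327.4, 205.2] [0.5728 0.0335 0.0995] [0.557 0.02  0.094] [0.59  0.048 0.103]
top plunger_block 0.57 [300.2, 186.3, 338.5, 222.6] [0.5687 0.0336 0.0603] [ 0.534 -0.012  0.009] [0.613 0.078 0.103]
top plunger 0.72 [311.7, 191.8, 329.7, 203.9] [0.5734 0.0331 0.0995] [0.557 0.016 0.095] [0.59  0.048 0.103]
top plunger 0.54 [345.9, 221.3, 355.2, 237.3] [ 0.5088 -0.026   0.0778] [ 0.488 -0.04   0.057] [ 0.53  -0.012  0.085]
top left_wheel 0.65 [305.7, 228.0, 316.0, 248.4] [0.4888 0.06   0.0823] [0.472 0.05  0.072] [0.509 0.069 0.087]
top middle_wheel 0.53 [322.6, 221.7, 333.4, 247.0] [0.499  0.0172 0.0788] [0.478 0.003 0.058] [0.524 0.031 0.085]
top right_wheel 0.69 [342.9, 218.9, 354.5, 239.3] [ 0.5086 -0.0247  0.0781] [ 0.488 -0.038  0.057] [ 0.53  -0.012  0.085]
top right_wheel 0.53 [234.6, 181.0, 257.3, 203.2] [0.5981 0.1995 0.0539] [ 0.58   0.181 -0.002] [0.621 0.222 0.059]
top spool_mid 0.64 [259.4, 240.1, 269.0, 253.5] [0.4752 0.1654 0.0396] [0.
[... 2811 characters left out ...]
y([[-0.02043676, -0.99013952,  0.13858594,  0.4537962 ],
       [-0.99923736,  0.01561529, -0.03578908,  0.05901278],
       [ 0.03327212, -0.13921166, -0.98970353,  0.86553654],
       [ 0.        ,  0.        ,  0.        ,  1.        ]])}
{'fx': 371.7197718484075, 'fy': 371.7197718484075, 'cx': 313.51592977796753, 'cy': 196.89419670847406, 'dist_coeffs': array([-0.08676841,  0.        ,  0.        ,  0.        ,  0.        ]), 'world_from_camera': array([[-0.90226078, -0.24111371,  0.3574768 ,  0.25963024],
       [-0.43057966,  0.54793522, -0.71719464,  0.61887664],
       [-0.02294867, -0.80101883, -0.59819912,  0.5674279 ],
       [ 0.        ,  0.        ,  0.        ,  1.        ]])}
```

```bash
cat > look.py <<'E'
import sys
from h import *
O=np.array([0.4985,0.0177]); yaw=np.radians(12.8)
def view(tag,O=O,yaw=yaw,shot=True):
    out=[]
    c,s=np.cos(yaw),np.sin(yaw)
    for cam in ['top','side']:
        im,d=eyes.camera(cam)
        # rectified: 5 px/mm; cols: y from +60..-60 mm ; rows: x +27..-27 on wheel surface (unrolled cylinder, z axle 62)
        S=6; ys=np.arange(35,-35,-1/S) if 0 else np.arange(60,-60,-1/S); 
        th=np.radians(np.arange(80,-80,-.4))
        X=22*np.sin(th)/1000; Z=(62+22*np.cos(th))/1000
        gx,gy=np.meshgrid(X,ys/1000,indexing='ij'); gz=np.repeat(Z[:,None],len(ys),1)
        P=np.stack([O[0]+c*gx-s*gy,O[1]+s*gx+c*gy,gz],-1)
        p=px(cam,P).reshape(gx.shape+(2,)).astype(np.float32)
        r=cv2.remap(im,p[...,0],p[...,1],cv2.INTER_CUBIC)
        for a in range(-60,61,20):
            k=int(round((80-a)/.4)); k=min(k,len(th)-1); r[k,:8]=(255,0,0) if a==0 else (255,255,0)
        out.append(r)
    cv2.imwrite(f'pics/{tag}.png',np.vstack(out)[:600*2:,:,::-1][::1] if 0 else cv2.resize(np.vstack(out),(720,600))[:,:,::-1])
if __name__=='__main__': view(sys.argv[1])
E
python3 - <<'E'
from h import *
import look
im=np.load('top0.npz')['im'];d=np.load('top0.npz')['d']
m=eyes.cut_out('press','top')[0]['mask'] if 0 else np.zeros(d.shape,bool); m[175:285,275:375]=1
P,u,v=pts('top',d,m)
b=P[(P[:,2]>.007)&(P[:,2]<.02)]
print(len(b),cv2.minAreaRect((b[:,:2]*1000).astype(np.float32)))
b=P[(P[:,2]>.055)&(P[:,2]<.065)]
print(len(b),cv2.minAreaRect((b[:,:2]*1000).astype(np.float32)))
look.view('u0')
big=[]
for cam,(x,y) in {'top':(275,175),'side':(270,170)}.items():
    im=np.load(cam+'0.npz')['im'][y:y+110,x:x+110]; big.append(cv2.resize(im,None,fx=3.6,fy=5,interpolation=cv2.INTER_CUBIC))
cv2.imwrite('pics/c0.png',np.hstack(big)[:,:,::-1])
E
```

```text
2810 ((521.7191772460938, 21.758209228515625), (204.98855590820312, 175.9036102294922), 11.959493637084961)
2078 ((536.1795043945312, 24.777877807617188), (145.88243103027344, 159.97344970703125), 11.976874351501465)
```

View pics/u0.png

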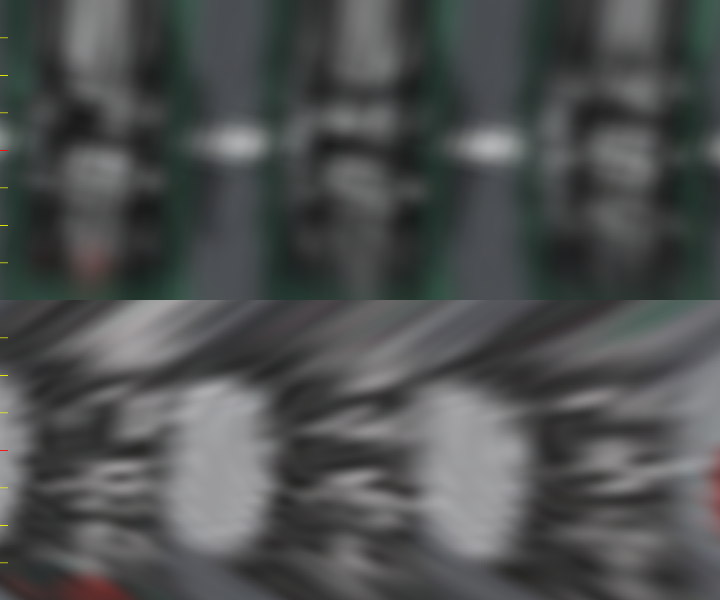

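View pics/c0.png

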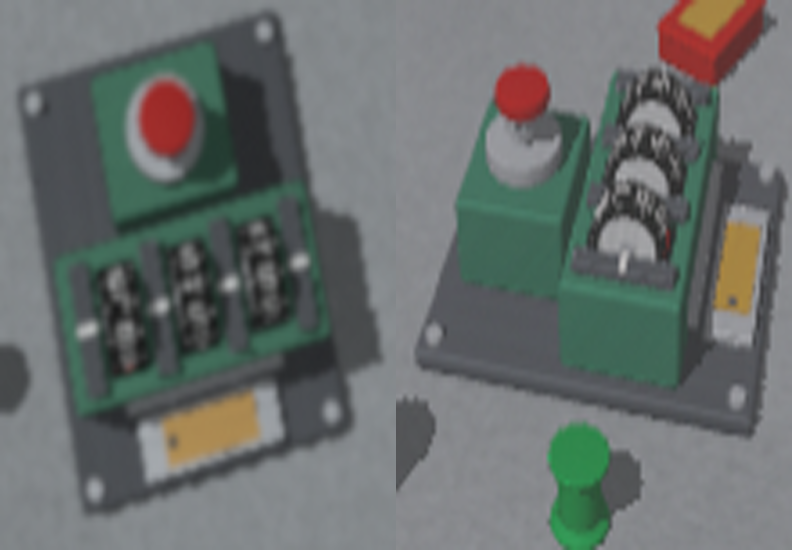

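Request:
move_arm:
  commands:
    - {"jaw": 0,"wz": 5.4}
    - {"jaw": 0,"wz": 5.4}
    - {"jaw": 0,"x": 2.7,"y": -4.4}
    - {"jaw": 0,"x": 2.7,"y": -4.4}
    - {"jaw": 0,"x": 2.7,"y": -4.4}
    - {"jaw": 0,"x": 2.7,"y": -4.4}
    - {"jaw": 0,"x": 2.7,"y": -4.4}
    - {"jaw": 0,"x": 2.7,"y": -4.4}

```text
$.commands[0]: bad value
```

Request:
move_arm:
  commands:
    - {"jaw": 0,"x": 2.7,"y": -4.4}
    - {"jaw": 0,"x": 2.7,"y": -4.4}
    - {"jaw": 0,"x": 2.7,"y": -4.4}
    - {"jaw": 0,"x": 2.7,"y": -4.4}
    - {"jaw": 0,"x": 2.7,"y": -4.4}
    - {"jaw": 0,"x": 2.7,"y": -4.4}
    - {"jaw": 0,"x": 2.0,"y": -4.4}
    - {"jaw": 0,"x": 2.0,"y": -4.4,"z": 3}

```text
$.commands[0]: bad value
```

```bash
cat > rel.py <<'E'
from h import *
O=np.array([0.4986,0.0172]); yaw=0.209
def rel():
    s=state(); p=s['tool_pos'][:2]-O; c,si=np.cos(yaw),np.sin(yaw)
    f=s['wrist_force']
    print('t',round(s['clock'],2),'press xy mm',((p[0]*c+p[1]*si)*1e3).round(1),((-p[0]*si+p[1]*c)*1e3).round(1),'z',(s['tool_pos'][2]*1e3).round(1),'rot',np.degrees(s['tcp_rot']).round(2),'f',f.round(2),'w',round(s['gripper_width'],4))
if __name__=='__main__': rel()
E
python3 rel.py
```

```text
t 1.1 press xy mm -364.0 -576.3 z 231.3 rot [180.    -0.    22.85] f [-1.08  1.13  0.36] w 0.0852
```

Request:
move_arm:
  commands:
    - {"jaw": 0,"x": 0,"y": 0,"z": 0,"wx": 0,"wy": 0,"wz": 5.4}
    - {"jaw": 0,"x": 0,"y": 0,"z": 0,"wx": 0,"wy": 0,"wz": 5.4}
    - {"jaw": 0,"x": 2.7,"y": -4.4,"z": 0,"wx": 0,"wy": 0,"wz": 0}
    - {"jaw": 0,"x": 2.7,"y": -4.4,"z": 0,"wx": 0,"wy": 0,"wz": 0}
    - {"jaw": 0,"x": 2.7,"y": -4.4,"z": 0,"wx": 0,"wy": 0,"wz": 0}
    - {"jaw": 0,"x": 2.7,"y": -4.4,"z": 0,"wx": 0,"wy": 0,"wz": 0}
    - {"jaw": 0,"x": 2.7,"y": -4.4,"z": 0,"wx": 0,"wy": 0,"wz": 0}
    - {"jaw": 0,"x": 2.7,"y": -4.4,"z": 0,"wx": 0,"wy": 0,"wz": 0}

```text
clock: 2.1
tool_pos: [0.3658, -0.3285, 0.2316]
tcp_rot: [3.141, -0.001, 0.21]
wrist_force: [0.1, -0.1, 0.2]
gripper_width: -0.0003
finger_force: 0.0
```

```bash
python3 rel.py
```

```text
t 2.1 press xy mm -201.6 -310.6 z 231.6 rot [ 1.7997e+02 -4.0000e-02  1.2030e+01] f [ 0.15 -0.1   0.23] w -0.0003
```

Request:
move_arm:
  commands:
    - {"jaw": 0,"x": 3.0,"y": -4.5,"z": 0,"wx": 0,"wy": 0,"wz": 0}
    - {"jaw": 0,"x": 3.0,"y": -4.5,"z": 0,"wx": 0,"wy": 0,"wz": 0}
    - {"jaw": 0,"x": 3.0,"y": -4.5,"z": 0,"wx": 0,"wy": 0,"wz": 0}
    - {"jaw": 0,"x": 3.0,"y": -4.5,"z": 1.5,"wx": 0,"wy": 0,"wz": 0}
    - {"jaw": 0,"x": 3.0,"y": -4.5,"z": 2,"wx": 0,"wy": 0,"wz": 0}
    - {"jaw": 0,"x": 3.0,"y": -4.5,"z": 2.5,"wx": 0,"wy": 0,"wz": 0}
    - {"jaw": 0,"x": 3.0,"y": -4.5,"z": 3,"wx": 0,"wy": 0,"wz": 0}
    - {"jaw": 0,"x": 0,"y": -3.9,"z": 3,"wx": 0,"wy": 0,"wz": 0}

```text
clock: 3.1
tool_pos: [0.4989, 0.0623, 0.1112]
tcp_rot: [3.141, -0.003, 0.211]
wrist_force: [-0.1, -0.6, 0.2]
gripper_width: 0.0001
finger_force: 0.0
```

```bash
python3 rel.py
```

```text
t 3.1 press xy mm 9.6 44.0 z 111.2 rot [ 1.7999e+02 -1.7000e-01  1.2120e+01] f [-0.14 -0.6   0.18] w 0.0001
```

Request:
move_arm:
  commands:
    - {"jaw": 0,"x": -0.9,"y": 0,"z": 1.1,"wx": 0,"wy": 0,"wz": 0}
    - {"jaw": 0,"x": 0,"y": 0,"z": 1.1,"wx": 0,"wy": 0,"wz": 0}
    - {"jaw": 0,"x": 0,"y": 0,"z": 0,"wx": 0,"wy": 0,"wz": 0}

```text
clock: 3.48
tool_pos: [0.4881, 0.0571, 0.0891]
tcp_rot: [3.141, 0.0, 0.209]
wrist_force: [0.0, 0.3, -0.1]
gripper_width: 0.0001
finger_force: 0.0
```

Request:
move_arm:
  commands:
    - {"jaw": 0,"x": 0,"y": 0,"z": 0.1,"wx": 0,"wy": 0,"wz": 0}
    - {"jaw": 0,"x": 0,"y": 0,"z": 0,"wx": 0,"wy": 0,"wz": 0}

```text
clock: 3.72
tool_pos: [0.4891, 0.0575, 0.0892]
tcp_rot: [3.141, -0.002, 0.209]
wrist_force: [0.2, -0.6, 0.0]
gripper_width: -0.0
finger_force: 0.0
```

Request:
move_arm:
  commands:
    - {"jaw": 0,"x": 0,"y": 0,"z": 0.1,"wx": 0,"wy": 0,"wz": 0}
    - {"jaw": 0,"x": 0,"y": 0,"z": 0,"wx": 0,"wy": 0,"wz": 0}

```text
clock: 3.98
tool_pos: [0.4882, 0.058, 0.0874]
tcp_rot: [3.142, -0.0, 0.21]
wrist_force: [-0.3, 0.2, 0.1]
gripper_width: 0.0001
finger_force: 0.0
```

Request:
move_arm:
  commands:
    - {"jaw": 0,"x": 0,"y": -0.1,"z": 0.1,"wx": 0,"wy": 0,"wz": 0}
    - {"jaw": 0,"x": 0,"y": 0,"z": 0,"wx": 0,"wy": 0,"wz": 0}

```text
clock: 4.22
tool_pos: [0.4877, 0.0592, 0.0861]
tcp_rot: [-3.142, 0.0, 0.21]
wrist_force: [1.5, 0.5, -0.4]
gripper_width: -0.0004
finger_force: 0.0
```

Request:
move_arm:
  commands:
    - {"jaw": 0,"x": 0,"y": 0,"z": 0.1,"wx": 0,"wy": 0,"wz": 0}
    - {"jaw": 0,"x": 0,"y": 0,"z": 0,"wx": 0,"wy": 0,"wz": 0}

```text
clock: 4.47
tool_pos: [0.4879, 0.0591, 0.0852]
tcp_rot: [3.142, 0.0, 0.21]
wrist_force: [-0.8, -0.6, -0.6]
gripper_width: -0.0004
finger_force: 0.0
```

Request:
move_arm:
  commands:
    - {"jaw": 0,"x": 0,"y": 0,"z": 0.1,"wx": 0,"wy": 0,"wz": 0}
    - {"jaw": 0,"x": 0,"y": 0,"z": 0,"wx": 0,"wy": 0,"wz": 0}

```text
clock: 4.72
tool_pos: [0.488, 0.0592, 0.0845]
tcp_rot: [-3.142, -0.0, 0.21]
wrist_force: [-1.3, 0.1, 2.0]
gripper_width: 0.0001
finger_force: 1.2
```

Request:
move_arm:
  commands:
    - {"jaw": 0,"x": 0,"y": 0,"z": 0.1,"wx": 0,"wy": 0,"wz": 0}
    - {"jaw": 0,"x": 0,"y": 0,"z": 0,"wx": 0,"wy": 0,"wz": 0}

```text
clock: 4.97
tool_pos: [0.488, 0.0591, 0.0836]
tcp_rot: [-3.142, -0.0, 0.21]
wrist_force: [-1.7, 0.1, 4.8]
gripper_width: 0.0
finger_force: 2.5
```

Request:
move_arm:
  commands:
    - {"jaw": 0,"x": 0,"y": 0,"z": 0.04,"wx": 0,"wy": 0,"wz": 0}
    - {"jaw": 0,"x": -0.3,"y": 0,"z": 0,"wx": 0,"wy": 0,"wz": 0}
    - {"jaw": 0,"x": -0.3,"y": 0,"z": 0,"wx": 0,"wy": 0,"wz": 0}
    - {"jaw": 0,"x": -0.3,"y": 0,"z": 0,"wx": 0,"wy": 0,"wz": 0}

```text
clock: 5.48
tool_pos: [0.4798, 0.0573, 0.0834]
tcp_rot: [3.141, -0.002, 0.21]
wrist_force: [2.4, 0.8, 4.4]
gripper_width: 0.0
finger_force: 2.3
```

```bash
python3 rel.py
```

```text
t 5.47 press xy mm -10.1 43.2 z 83.4 rot [ 1.7999e+02 -1.0000e-01  1.2050e+01] f [2.36 0.82 4.4 ] w 0.0
```

Request:
move_arm:
  commands:
    - {"jaw": 0,"x": 0,"y": 0,"z": -0.5,"wx": 0,"wy": 0,"wz": 0}
    - {"jaw": 0,"x": 1.9,"y": 0,"z": 0,"wx": 0,"wy": 0,"wz": 0}
    - {"jaw": 0,"x": 0,"y": 0,"z": 0.4,"wx": 0,"wy": 0,"wz": 0}
    - {"jaw": 0,"x": 0,"y": 0,"z": 0.1,"wx": 0,"wy": 0,"wz": 0}
    - {"jaw": 0,"x": -0.5,"y": 0,"z": 0,"wx": 0,"wy": 0,"wz": 0}
    - {"jaw": 0,"x": -0.5,"y": 0,"z": 0,"wx": 0,"wy": 0,"wz": 0}
    - {"jaw": 0,"x": -0.5,"y": 0,"z": 0,"wx": 0,"wy": 0,"wz": 0}
    - {"jaw": 0,"x": -0.3,"y": 0,"z": 0,"wx": 0,"wy": 0,"wz": 0}

```text
clock: 6.48
tool_pos: [0.48, 0.0573, 0.0833]
tcp_rot: [3.141, -0.001, 0.21]
wrist_force: [1.4, 0.2, 5.0]
gripper_width: -0.0002
finger_force: 2.4
```

Request:
move_arm:
  commands:
    - {"jaw": 0,"x": 0,"y": 0,"z": -2,"wx": 0,"wy": 0,"wz": 0}
    - {"jaw": 0,"x": 0,"y": 5,"z": -1,"wx": 0,"wy": 0,"wz": 0}
    - {"jaw": 0,"x": 0,"y": 6,"z": 0,"wx": 0,"wy": 0,"wz": 0}
    - {"jaw": 0,"x": 0,"y": 6,"z": 0,"wx": 0,"wy": 0,"wz": 0}

```text
clock: 6.98
tool_pos: [0.5138, -0.1098, 0.112]
tcp_rot: [-3.14, 0.003, 0.211]
wrist_force: [1.0, 0.6, -0.6]
gripper_width: 0.0002
finger_force: 0.0
```

```bash
cat > look2.py <<'E'
import sys
from h import *
from rel import O,yaw
# model: digit glyph strip seen by both cameras, unrolled with measured tops, each wheel separately
def unroll(im,cam,y0,top,S=4,half=11,amax=75):
    c,s=np.cos(yaw),np.sin(yaw); ys=np.arange(half,-half,-1/S)+y0; th=np.radians(np.arange(amax,-amax,-.75))
    gx=np.repeat((22*np.sin(th)/1000)[:,None],len(ys),1); gy=np.repeat(ys[None]/1000,len(th),0)
    gz=np.repeat(((top-22+22*np.cos(th))/1000)[:,None],len(ys),1)
    P=np.stack([O[0]+c*gx-s*gy,O[1]+s*gx+c*gy,gz],-1)
    p=px(cam,P).reshape(gx.shape+(2,)).astype(np.float32)
    return cv2.remap(im,p[...,0],p[...,1],cv2.INTER_CUBIC)
def shot(tag,tops=(85,84,84)):
    rows=[]
    for cam in ['top','side']:
        im=np.mean([eyes.camera(cam)[0] for _ in range(2)],0).astype(np.float32)
        np.save(f'{tag}_{cam}.npy',im)
        rows.append([unroll(im,cam,y0,t) for y0,t in zip((44,0,-44),tops)])
    out=np.hstack(rows[0]+rows[1]); out=np.clip((out-20)*1.6,0,255).astype(np.uint8)
    out=cv2.resize(out,(792,600),interpolation=cv2.INTER_CUBIC)
    out[299:301,::8]=(255,0,0)   # 4 px/deg, 0 deg at row 300
    cv2.imwrite(f'pics/{tag}.png',out[:,:,::-1])
if __name__=='__main__': shot(sys.argv[1])
E
python3 rel.py; python3 look2.py u1
```

```text
t 6.97 press xy mm -11.4 -127.4 z 112.0 rot [-1.7992e+02  1.5000e-01  1.2110e+01] f [ 1.01  0.62 -0.65] w 0.0002
```

View pics/u1.png

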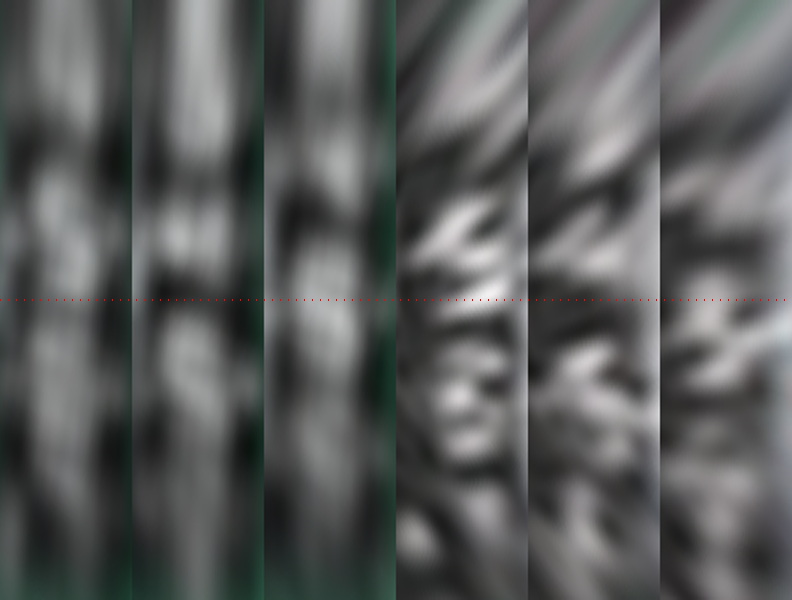

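Run:
```python
from h import *
o=[]
for im in [np.load('side0.npz')['im'].astype(np.float32),np.load('u1_side.npy')]:
    c=im[180:232,318:362]; c=np.clip((c-20)*1.6,0,255).astype(np.uint8)
    o.append(cv2.resize(c,(396,580),interpolation=cv2.INTER_LANCZOS4))
cv2.imwrite('pics/s01.png',np.hstack(o)[:,:,::-1])
```

```text
(no output)
```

View pics/s01.png

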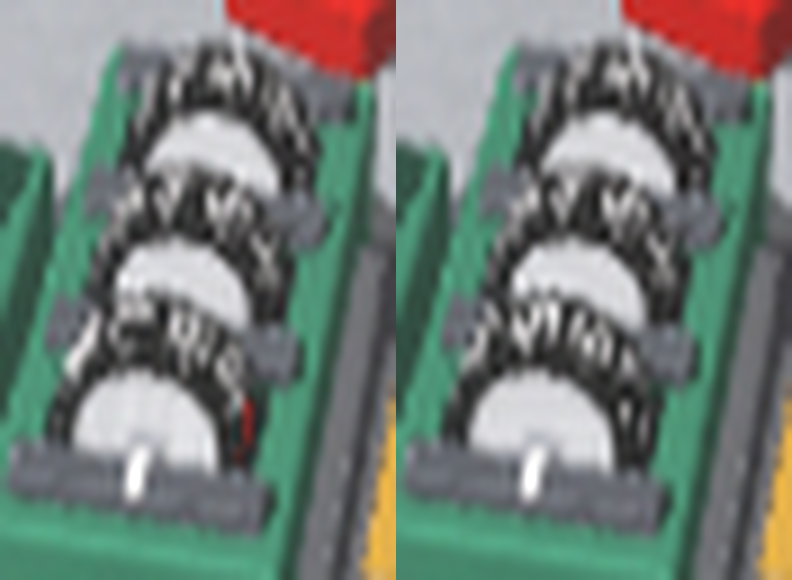

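```bash
cat > fit.py <<'E'
import sys
from h import *
from rel import O,yaw
R=22.
def strip(h,w,th,font=cv2.FONT_HERSHEY_SIMPLEX):
    # texture rows: deg*4 phi = angle position from 0-digit going towards robot; cols y from +10..-10 mm, 20px/mm
    ppd=4; T=np.zeros((1440+0,400),np.float32)
    for d in range(10):
        (a,b),_=cv2.getTextSize(str(d),font,4,1)
        g=np.zeros((b+40,a+40),np.uint8); cv2.putText(g,str(d),(20,b+20),font,4,255,int(th),cv2.LINE_AA)
        ys,xs=np.where(g>128); g=g[ys.min():ys.max()+1,xs.min():xs.max()+1]
        hh=int(h/R*180/np.pi*ppd); ww=int(w*20*(0.5 if d==1 else 1)); g=cv2.resize(g,(ww,hh),interpolation=cv2.INTER_AREA)/255.
        r=(np.arange(hh)-hh//2+d*36*ppd)%1440; c0=200-ww//2
        T[r[:,None],np.arange(c0,c0+ww)[None]]=g
    return cv2.GaussianBlur(T,(0,0),2)
def rays(cam,y0,top,off=(0,0),SS=3):
    c,s=np.cos(yaw),np.sin(yaw); o=np.array([off[0],off[1]])
    th=np.radians(np.arange(-80,81,10)); P=[]
    for y in (-10,10):
        gx=R*np.sin(th)+off[0]; gy=y0+y+off[1]
        P+=[np.c_[O[0]+(c*gx-s*gy)/1e3,O[1]+(s*gx+c*gy)/1e3,(top-R+R*np.cos(th))/1e3]]
    p=px(cam,np.vstack(P)); u0,v0=np.floor(p.min(0)).astype(int); u1,v1=np.ceil(p.max(0)).astype(int)
    uu=np.arange(u0,u1+1,1/SS)-.5+.5/SS; vv=np.arange(v0,v1+1,1/SS)-.5+.5/SS
    U,V=np.meshgrid(uu,vv); C=eyes.get_calibration(cam); K=np.array([[C['fx'],0,C['cx']],[0,C['fy'],C['cy']],[0,0,1]])
    n=cv2.undistortPoints(np.stack([U.ravel(),V.ravel()],1).reshape(-1,1,2),K,np.array(C['dist_coeffs'])).reshape(-1,2)
    W=np.array(C['world_from_camera']); D=np.c_[n,np.ones(len(n))]@W[:3,:3].T; S=W[:3,3]
    M=np.array([[c,s,0],[-s,c,0],[0,0,1]]); S=M@(S-[O[0],O[1],0])*1e3-[off[0],y0+off[1],top-R]; D=D@M.T
    a=D[:,0]**2+D[:,2]**2; b=S[0]*D[:,0]+S[2]*D[:,2]; q=b*b-a*(S[0]**2+S[2]**2-R*R)
    ok=q>0; t=(-b-np.sqrt(np.maximum(q,0)))/a; X=S+t[:,None]*D
    ang=np.degrees(np.arctan2(X[:,0],X[:,2])); ok&=(abs(X[:,1])<9.8)&(abs(ang)<70)
    sh=U.shape; return (u0,v0,u1,v1,SS),ang.reshape(sh),X[:,1].reshape(sh),ok.reshape(sh)
def ds(a,SS): h,w=a.shape; return a.reshape(h//SS,SS,w//SS,SS).mean((1,3))
def score(im,ray,T,As):
    (u0,v0,u1,v1,SS),ang,y,ok=ray; I=im[v0:v1+1,u0:u1+1].mean(2)
    w=ds(ok.astype(float),SS)>.99; I=I[w]; out=[]
    for A in As:
        r=((A-ang)*4).astype(int)%1440; c=np.clip((10-y)*20,0,399).astype(int)
        m=cv2.GaussianBlur(ds(T[r,c],SS),(0,0),.5)[w]; out.append(np.corrcoef(m,I)[0,1]*1)
    return np.array(out)
def fitall(ims,tops,full=True,h=9,w=6,th=14,sub=None):
    As=np.arange(-17,342,1.); res={}
    for name,y0,top in zip('LMR',(44,0,-44),tops):
        tot=0; 
        for cam in ims:
            best=None
            for ox in (-1.5,0,1.5):
              for oy in (-2,0,2):
                s=score(ims[cam],rays(cam,y0,top,(ox,oy)),strip(h,w,th),As)
                best=s if best is None else np.maximum(best,s)
            tot=tot+best
        k=np.argsort(-tot); pk=[i for i in k if tot[i]>=tot[max(0,i-9):i+10].max()][:4]
        print(name,[(int(As[i]),round(As[i]/36,2),round(tot[i]/len(ims),2)) for i in pk])
if __name__=='__main__':
    z={c:np.load(c+'0.npz')['im'].astype(np.float32) for c in ['top','side']}
    o={c:np.load(f'u1_{c}.npy') for c in ['top','side']}
    for h,w in ((9,6),(11,8)):
        print(h,w); fitall(z,(85,84,84),h=h,w=w); fitall(o,(85,84,84),h=h,w=w)
E
time python3 fit.py
```

```text
9 6
L [(264, np.float64(7.33), np.float64(0.57)), (51, np.float64(1.42), np.float64(0.53)), (126, np.float64(3.5), np.float64(0.49)), (197, np.float64(5.47), np.float64(0.49))]
M [(338, np.float64(9.39), np.float64(0.61)), (157, np.float64(4.36), np.float64(0.6)), (265, np.float64(7.36), np.float64(0.57)), (194, np.float64(5.39), np.float64(0.56))]
R [(321, np.float64(8.92), np.float64(0.65)), (285, np.float64(7.92), np.float64(0.65)), (177, np.float64(4.92), np.float64(0.65)), (214, np.float64(5.94), np.float64(0.62))]
L [(195, np.float64(5.42), np.float64(0.61)), (336, np.float64(9.33), np.float64(0.59)), (301, np.float64(8.36), np.float64(0.56)), (-17, np.float64(-0.47), np.float64(0.53))]
M [(338, np.float64(9.39), np.float64(0.61)), (157, np.float64(4.36), np.float64(0.61)), (265, np.float64(7.36), np.float64(0.57)), (194, np.float64(5.39), np.float64(0.56))]
R [(285, np.float64(7.92), np.float64(0.66)), (321, np.float64(8.92), np.float64(0.64)), (173, np.float64(4.81), np.float64(0.64)), (213, np.float64(5.92), np.float64(0.62))]
11 8
L [(266, np.float64(7.39), np.float64(0.62)
[... 349 characters left out ...]
), (285, np.float64(7.92), np.float64(0.67)), (320, np.float64(8.89), np.float64(0.65)), (212, np.float64(5.89), np.float64(0.62))]
L [(194, np.float64(5.39), np.float64(0.69)), (335, np.float64(9.31), np.float64(0.68)), (303, np.float64(8.42), np.float64(0.62)), (-17, np.float64(-0.47), np.float64(0.58))]
M [(155, np.float64(4.31), np.float64(0.62)), (334, np.float64(9.28), np.float64(0.61)), (262, np.float64(7.28), np.float64(0.59)), (191, np.float64(5.31), np.float64(0.55))]
R [(285, np.float64(7.92), np.float64(0.68)), (172, np.float64(4.78), np.float64(0.68)), (320, np.float64(8.89), np.float64(0.65)), (212, np.float64(5.89), np.float64(0.63))]
real	0m26.822s
user	0m25.902s
sys	0m1.053s
```

```bash
cat > tune.py <<'E'
from fit import *
z={c:np.load(c+'0.npz')['im'].astype(np.float32) for c in ['top','side']}
o={c:np.load(f'u1_{c}.npy') for c in ['top','side']}
off=[(a,b) for a in (-1.5,0,1.5) for b in (-2,0,2)]
RY={(c,i):[rays(c,y,t,f) for f in off] for c in z for i,(y,t) in enumerate(((44,85),(0,84),(-44,84)))}
best=[]
for h in (10,11,12,13,14):
  for w in (7,8,9,10):
    for th in (12,22):
        T=strip(h,w,th); s=0
        for ims,As in ((z,range(255,276,2)),(o,range(185,206,2))):
            for c in z: s+=np.max([score(ims[c],r,T,As) for r in RY[c,0]],0).max()
        best.append((s/4,h,w,th))
best.sort(reverse=True); print(best[:4]); _,h,w,th=best[0]
for font in (0,2,3):
    T=strip(h,w,th,font); As=np.arange(-17,342.)
    for n,ims,i in (('L0',z,0),('L1',o,0),('M',o,1),('R',o,2)):
        tot=sum(np.max([score(ims[c],r,T,As) for r in RY[c,i]],0) for c in z)/2
        pk=[k for k in np.argsort(-tot) if tot[k]>=tot[max(0,k-9):k+10].max()][:4]
        print(font,n,[(int(As[k]),float(tot[k].round(3))) for k in pk])
E
python3 tune.py
```

```text
[(np.float64(0.6838357210930027), 11, 10, 22), (np.float64(0.6751495656855624), 10, 10, 12), (np.float64(0.6748391387824543), 12, 10, 22), (np.float64(0.674251201456401), 11, 9, 22)]
0 L0 [(266, 0.656), (52, 0.595), (125, 0.572), (199, 0.546)]
0 L1 [(194, 0.707), (336, 0.703), (299, 0.647), (-17, 0.589)]
0 M [(155, 0.667), (335, 0.642), (261, 0.604), (191, 0.597)]
0 R [(172, 0.719), (284, 0.702), (320, 0.679), (213, 0.678)]
2 L0 [(267, 0.639), (52, 0.602), (341, 0.56), (201, 0.557)]
2 L1 [(336, 0.697), (195, 0.692), (299, 0.634), (86, 0.602)]
2 M [(335, 0.658), (155, 0.647), (191, 0.609), (261, 0.608)]
2 R [(172, 0.715), (284, 0.702), (320, 0.701), (213, 0.69)]
3 L0 [(268, 0.65), (51, 0.594), (129, 0.56), (341, 0.557)]
3 L1 [(336, 0.689), (195, 0.666), (299, 0.655), (83, 0.601)]
3 M [(261, 0.654), (336, 0.647), (156, 0.64), (226, 0.621)]
3 R [(284, 0.727), (173, 0.706), (320, 0.693), (213, 0.682)]
```

Request:
move_arm:
  commands:
    - {"jaw": 0,"x": 0.5,"y": -6,"z": 0,"wx": 0,"wy": 0,"wz": 0}
    - {"jaw": 0,"x": 0.5,"y": -6,"z": 0,"wx": 0,"wy": 0,"wz": 0}
    - {"jaw": 0,"x": 0.8,"y": -5,"z": 0,"wx": 0,"wy": 0,"wz": 0}
    - {"jaw": 0,"x": 0,"y": 0,"z": 1.2,"wx": 0,"wy": 0,"wz": 0}
    - {"jaw": 0,"x": 0,"y": 0,"z": 1.2,"wx": 0,"wy": 0,"wz": 0}
    - {"jaw": 0,"x": 0,"y": 0,"z": 0,"wx": 0,"wy": 0,"wz": 0}

```text
clock: 7.92
tool_pos: [0.4956, 0.0605, 0.0868]
tcp_rot: [-3.141, 0.004, 0.21]
wrist_force: [0.1, 0.2, 0.4]
gripper_width: -0.0
finger_force: 0.0
```

```bash
python3 rel.py
```

```text
t 7.92 press xy mm 6.0 43.0 z 86.8 rot [-179.98    0.25   12.02] f [0.09 0.16 0.4 ] w -0.0
```

Request:
move_arm:
  commands:
    - {"jaw": 0,"x": 0.3,"y": 0,"z": 0.3,"wx": 0,"wy": 0,"wz": 0}
    - {"jaw": 0,"x": 0,"y": 0,"z": 0.2,"wx": 0,"wy": 0,"wz": 0}
    - {"jaw": 0,"x": 0,"y": 0,"z": 0,"wx": 0,"wy": 0,"wz": 0}

```text
clock: 8.3
tool_pos: [0.5014, 0.0612, 0.0844]
tcp_rot: [3.141, -0.001, 0.21]
wrist_force: [0.9, -2.4, 1.6]
gripper_width: -0.0
finger_force: 0.8
```

```bash
python3 rel.py
```

```text
t 8.3 press xy mm 11.9 42.4 z 84.4 rot [ 1.7997e+02 -6.0000e-02  1.2000e+01] f [ 0.92 -2.4   1.59] w -0.0
```

Request:
move_arm:
  commands:
    - {"jaw": 0,"x": 0,"y": -0.1,"z": -0.3,"wx": 0,"wy": 0,"wz": 0}
    - {"jaw": 0,"x": -0.2,"y": 0,"z": 0,"wx": 0,"wy": 0,"wz": 0}
    - {"jaw": 0,"x": 0,"y": 0,"z": 0.3,"wx": 0,"wy": 0,"wz": 0}
    - {"jaw": 0,"x": 0,"y": 0,"z": 0.12,"wx": 0,"wy": 0,"wz": 0}
    - {"jaw": 0,"x": -0.5,"y": 0,"z": 0,"wx": 0,"wy": 0,"wz": 0}
    - {"jaw": 0,"x": -0.5,"y": 0,"z": 0,"wx": 0,"wy": 0,"wz": 0}
    - {"jaw": 0,"x": -0.5,"y": 0,"z": 0,"wx": 0,"wy": 0,"wz": 0}
    - {"jaw": 0,"x": -0.44,"y": 0,"z": 0,"wx": 0,"wy": 0,"wz": 0}

```text
clock: 9.3
tool_pos: [0.4799, 0.0585, 0.0833]
tcp_rot: [-3.142, -0.002, 0.21]
wrist_force: [1.4, 1.2, 5.5]
gripper_width: -0.0004
finger_force: 2.5
```

```bash
python3 rel.py
```

```text
t 9.3 press xy mm -9.7 44.3 z 83.3 rot [-1.800e+02 -1.000e-01  1.205e+01] f [1.42 1.2  5.45] w -0.0004
```

Request:
move_arm:
  commands:
    - {"jaw": 0,"x": 0,"y": 0,"z": -1.2,"wx": 0,"wy": 0,"wz": 0}
    - {"jaw": 0,"x": 0.5,"y": 2.2,"z": 0,"wx": 0,"wy": 0,"wz": 0}
    - {"jaw": 0,"x": 0.4,"y": 2.2,"z": 0,"wx": 0,"wy": 0,"wz": 0}
    - {"jaw": 0,"x": 0,"y": 0,"z": 0.6,"wx": 0,"wy": 0,"wz": 0}
    - {"jaw": 0,"x": 0,"y": 0,"z": 0.2,"wx": 0,"wy": 0,"wz": 0}
    - {"jaw": 0,"x": 0,"y": 0,"z": 0,"wx": 0,"wy": 0,"wz": 0}

```text
clock: 10.05
tool_pos: [0.4964, 0.0177, 0.086]
tcp_rot: [-3.141, 0.002, 0.211]
wrist_force: [0.2, 0.6, 0.2]
gripper_width: -0.0001
finger_force: 0.0
```

```bash
python3 rel.py
```

```text
t 10.05 press xy mm -2.0 0.9 z 86.0 rot [-1.7997e+02  1.1000e-01  1.2080e+01] f [0.15 0.56 0.17] w -0.0001
```

Request:
move_arm:
  commands:
    - {"jaw": 0,"x": 0,"y": 0,"z": 0.1,"wx": 0,"wy": 0,"wz": 0}
    - {"jaw": 0,"x": 0,"y": 0,"z": 0,"wx": 0,"wy": 0,"wz": 0}

```text
clock: 10.3
tool_pos: [0.4973, 0.0175, 0.0857]
tcp_rot: [-3.141, 0.0, 0.211]
wrist_force: [-0.5, -0.1, -0.5]
gripper_width: 0.0001
finger_force: 0.0
```

Request:
move_arm:
  commands:
    - {"jaw": 0,"x": 0,"y": 0,"z": 0.1,"wx": 0,"wy": 0,"wz": 0}
    - {"jaw": 0,"x": 0,"y": 0,"z": 0,"wx": 0,"wy": 0,"wz": 0}

```text
clock: 10.55
tool_pos: [0.4974, 0.0172, 0.0847]
tcp_rot: [3.142, 0.0, 0.21]
wrist_force: [0.3, -0.3, 0.4]
gripper_width: 0.0002
finger_force: 0.0
```

Request:
move_arm:
  commands:
    - {"jaw": 0,"x": 0,"y": 0,"z": 0.1,"wx": 0,"wy": 0,"wz": 0}
    - {"jaw": 0,"x": 0,"y": 0,"z": 0,"wx": 0,"wy": 0,"wz": 0}

```text
clock: 10.8
tool_pos: [0.4974, 0.0172, 0.0836]
tcp_rot: [-3.142, 0.0, 0.21]
wrist_force: [-0.6, -0.0, -0.1]
gripper_width: -0.0005
finger_force: 0.0
```

Request:
move_arm:
  commands:
    - {"jaw": 0,"x": 0,"y": 0,"z": 0.1,"wx": 0,"wy": 0,"wz": 0}
    - {"jaw": 0,"x": 0,"y": 0,"z": 0,"wx": 0,"wy": 0,"wz": 0}

```text
clock: 11.05
tool_pos: [0.4976, 0.0171, 0.0828]
tcp_rot: [3.142, -0.0, 0.21]
wrist_force: [-0.5, 0.4, 1.7]
gripper_width: 0.0002
finger_force: 0.7
```

Request:
move_arm:
  commands:
    - {"jaw": 0,"x": 0,"y": 0,"z": 0.1,"wx": 0,"wy": 0,"wz": 0}
    - {"jaw": 0,"x": 0,"y": 0,"z": 0,"wx": 0,"wy": 0,"wz": 0}

```text
clock: 11.3
tool_pos: [0.4976, 0.0172, 0.082]
tcp_rot: [3.141, -0.0, 0.21]
wrist_force: [-1.7, 0.3, 3.2]
gripper_width: -0.0
finger_force: 1.9
```

Request:
move_arm:
  commands:
    - {"jaw": 0,"x": 0,"y": 0,"z": 0.06,"wx": 0,"wy": 0,"wz": 0}
    - {"jaw": 0,"x": -0.4,"y": 0,"z": 0,"wx": 0,"wy": 0,"wz": 0}
    - {"jaw": 0,"x": -0.4,"y": 0,"z": 0,"wx": 0,"wy": 0,"wz": 0}
    - {"jaw": 0,"x": 0,"y": 0,"z": 0,"wx": 0,"wy": 0,"wz": 0}

```text
clock: 11.8
tool_pos: [0.4897, 0.0154, 0.0814]
tcp_rot: [3.141, -0.001, 0.21]
wrist_force: [0.8, 0.8, 5.4]
gripper_width: 0.0002
finger_force: 2.5
```

Request:
move_arm:
  commands:
    - {"jaw": 0,"x": 0,"y": 0,"z": -1.2,"wx": 0,"wy": 0,"wz": 0}
    - {"jaw": 0,"x": 0.4,"y": 2.2,"z": 0,"wx": 0,"wy": 0,"wz": 0}
    - {"jaw": 0,"x": 0.4,"y": 2.2,"z": 0,"wx": 0,"wy": 0,"wz": 0}
    - {"jaw": 0,"x": 0,"y": 0,"z": 0.5,"wx": 0,"wy": 0,"wz": 0}
    - {"jaw": 0,"x": 0,"y": 0,"z": 0,"wx": 0,"wy": 0,"wz": 0}

```text
clock: 12.42
tool_pos: [0.5051, -0.0255, 0.087]
tcp_rot: [-3.14, 0.003, 0.21]
wrist_force: [-0.1, 0.4, -0.1]
gripper_width: -0.0004
finger_force: 0.0
```

```bash
python3 rel.py
```

```text
t 12.43 press xy mm -2.5 -43.1 z 87.0 rot [-1.7993e+02  1.7000e-01  1.2020e+01] f [-0.06  0.39 -0.07] w -0.0004
```

Request:
move_arm:
  commands:
    - {"jaw": 0,"x": 0.1,"y": 0,"z": 0.1,"wx": 0,"wy": 0,"wz": 0}
    - {"jaw": 0,"x": 0,"y": 0,"z": 0,"wx": 0,"wy": 0,"wz": 0}

```text
clock: 12.68
tool_pos: [0.5073, -0.0251, 0.0869]
tcp_rot: [-3.141, 0.0, 0.211]
wrist_force: [-0.2, -0.0, 0.1]
gripper_width: -0.0
finger_force: 0.0
```

Request:
move_arm:
  commands:
    - {"jaw": 0,"x": 0,"y": 0,"z": 0.1,"wx": 0,"wy": 0,"wz": 0}
    - {"jaw": 0,"x": 0,"y": 0,"z": 0,"wx": 0,"wy": 0,"wz": 0}

```text
clock: 12.92
tool_pos: [0.5075, -0.0255, 0.0861]
tcp_rot: [-3.142, 0.0, 0.211]
wrist_force: [-0.3, 0.3, 0.2]
gripper_width: -0.0003
finger_force: 0.0
```

Request:
move_arm:
  commands:
    - {"jaw": 0,"x": 0,"y": 0,"z": 0.1,"wx": 0,"wy": 0,"wz": 0}
    - {"jaw": 0,"x": 0,"y": 0,"z": 0,"wx": 0,"wy": 0,"wz": 0}

```text
clock: 13.18
tool_pos: [0.5075, -0.0256, 0.085]
tcp_rot: [-3.142, 0.0, 0.21]
wrist_force: [0.5, -0.9, -0.0]
gripper_width: 0.0001
finger_force: 0.0
```

Request:
move_arm:
  commands:
    - {"jaw": 0,"x": 0,"y": 0,"z": 0.1,"wx": 0,"wy": 0,"wz": 0}
    - {"jaw": 0,"x": 0,"y": 0,"z": 0,"wx": 0,"wy": 0,"wz": 0}

```text
clock: 13.42
tool_pos: [0.5075, -0.0257, 0.084]
tcp_rot: [-3.141, 0.0, 0.21]
wrist_force: [-0.1, 0.4, -0.6]
gripper_width: -0.0003
finger_force: 0.0
```

Request:
move_arm:
  commands:
    - {"jaw": 0,"x": 0,"y": 0,"z": 0.1,"wx": 0,"wy": 0,"wz": 0}
    - {"jaw": 0,"x": 0,"y": 0,"z": 0,"wx": 0,"wy": 0,"wz": 0}

```text
clock: 13.68
tool_pos: [0.5075, -0.0256, 0.083]
tcp_rot: [-3.142, 0.0, 0.21]
wrist_force: [-0.0, 0.4, 0.1]
gripper_width: 0.0004
finger_force: 0.0
```

Request:
move_arm:
  commands:
    - {"jaw": 0,"x": 0,"y": 0,"z": 0.1,"wx": 0,"wy": 0,"wz": 0}
    - {"jaw": 0,"x": 0,"y": 0,"z": 0,"wx": 0,"wy": 0,"wz": 0}

```text
clock: 13.92
tool_pos: [0.5077, -0.0256, 0.0821]
tcp_rot: [3.142, -0.0, 0.21]
wrist_force: [-0.3, -0.2, 0.8]
gripper_width: 0.0001
finger_force: 0.1
```

Request:
move_arm:
  commands:
    - {"jaw": 0,"x": 0,"y": 0,"z": 0.1,"wx": 0,"wy": 0,"wz": 0}
    - {"jaw": 0,"x": 0,"y": 0,"z": 0,"wx": 0,"wy": 0,"wz": 0}

```text
clock: 14.18
tool_pos: [0.5077, -0.0257, 0.0814]
tcp_rot: [3.142, -0.0, 0.21]
wrist_force: [-0.4, -0.5, 2.5]
gripper_width: -0.0002
finger_force: 1.4
```

Request:
move_arm:
  commands:
    - {"jaw": 0,"x": 0,"y": 0,"z": 0.1,"wx": 0,"wy": 0,"wz": 0}
    - {"jaw": 0,"x": -0.5,"y": 0,"z": 0,"wx": 0,"wy": 0,"wz": 0}
    - {"jaw": 0,"x": -0.4,"y": 0,"z": 0,"wx": 0,"wy": 0,"wz": 0}
    - {"jaw": 0,"x": 0,"y": 0,"z": 0,"wx": 0,"wy": 0,"wz": 0}

```text
clock: 14.68
tool_pos: [0.4988, -0.0276, 0.0804]
tcp_rot: [3.141, -0.001, 0.21]
wrist_force: [0.7, 0.8, 5.2]
gripper_width: 0.0001
finger_force: 2.4
```

Request:
move_arm:
  commands:
    - {"jaw": 0,"x": 0,"y": 0,"z": -0.5,"wx": 0,"wy": 0,"wz": 0}
    - {"jaw": 0,"x": 1.8,"y": 0,"z": 0,"wx": 0,"wy": 0,"wz": 0}
    - {"jaw": 0,"x": 0,"y": 0,"z": 0.4,"wx": 0,"wy": 0,"wz": 0}
    - {"jaw": 0,"x": 0,"y": 0,"z": 0.1,"wx": 0,"wy": 0,"wz": 0}
    - {"jaw": 0,"x": -0.5,"y": 0,"z": 0,"wx": 0,"wy": 0,"wz": 0}
    - {"jaw": 0,"x": -0.5,"y": 0,"z": 0,"wx": 0,"wy": 0,"wz": 0}
    - {"jaw": 0,"x": -0.5,"y": 0,"z": 0,"wx": 0,"wy": 0,"wz": 0}
    - {"jaw": 0,"x": -0.3,"y": 0,"z": 0,"wx": 0,"wy": 0,"wz": 0}

```text
clock: 15.68
tool_pos: [0.4984, -0.0278, 0.0804]
tcp_rot: [3.141, -0.0, 0.21]
wrist_force: [2.1, -0.8, 4.8]
gripper_width: -0.0001
finger_force: 2.4
```

Request:
move_arm:
  commands:
    - {"jaw": 0,"x": 0,"y": 0,"z": -1.5,"wx": 0,"wy": 0,"wz": 0}
    - {"jaw": 0,"x": 0,"y": 5,"z": -1.5,"wx": 0,"wy": 0,"wz": 0}
    - {"jaw": 0,"x": 0,"y": 5,"z": 0,"wx": 0,"wy": 0,"wz": 0}
    - {"jaw": 0,"x": 0,"y": 0,"z": 0,"wx": 0,"wy": 0,"wz": 0}

```text
clock: 16.18
tool_pos: [0.5195, -0.1277, 0.1105]
tcp_rot: [3.141, 0.001, 0.207]
wrist_force: [0.3, 0.3, -0.8]
gripper_width: -0.0002
finger_force: 0.0
```

```bash
python3 rel.py
cat > meas.py <<'E'
import sys
from fit import *
tag=sys.argv[1]; ims={}
for c in ('top','side'):
    ims[c]=np.mean([eyes.camera(c)[0] for _ in range(3)],0).astype(np.float32); np.save(f'{tag}_{c}.npy',ims[c])
off=[(a,b) for a in (-1.5,0,1.5) for b in (-2,0,2)]; As=np.arange(-17,342.)
for n,y,t in (('L',44,85),('M',0,83.1),('R',-44,82)):
    RY={c:[rays(c,y,t,f) for f in off] for c in ims}
    for font in (0,2):
        T=strip(11,10,22,font); S={c:np.array([score(ims[c],r,T,As) for r in RY[c]]).max(0) for c in ims}; tot=sum(S.values())/2
        pk=[k for k in np.argsort(-tot) if tot[k]>=tot[max(0,k-9):k+10].max()][:4]
        print(n,font,[(int(As[k]),float(tot[k].round(3)),[int(As[max(0,k-9)+S[c][max(0,k-9):k+10].argmax()]) for c in S]) for k in pk])
E
python3 meas.py m2
```

```text
t 16.18 press xy mm -9.7 -146.1 z 110.5 rot [1.7999e+02 4.0000e-02 1.1840e+01] f [ 0.29  0.26 -0.79] w -0.0002
L 0 [(139, 0.653, [143, 139]), (324, 0.617, [329, 319]), (214, 0.587, [216, 214]), (30, 0.586, [28, 31])]
L 2 [(144, 0.641, [143, 139]), (324, 0.626, [329, 319]), (215, 0.601, [216, 215]), (31, 0.596, [28, 31])]
M 0 [(134, 0.667, [134, 134]), (21, 0.638, [23, 20]), (237, 0.599, [239, 237]), (318, 0.597, [317, 318])]
M 2 [(134, 0.661, [135, 134]), (24, 0.646, [24, 20]), (314, 0.605, [318, 314]), (237, 0.602, [238, 234])]
R 0 [(-9, 0.68, [-7, -14]), (95, 0.678, [98, 95]), (310, 0.665, [317, 310]), (205, 0.626, [209, 205])]
R 2 [(-9, 0.69, [-5, -13]), (315, 0.67, [317, 315]), (95, 0.667, [99, 95]), (206, 0.644, [210, 205])]
```

```bash
cat > marks.py <<'E'
import sys
from h import *
from rel import O,yaw
# find white index marks on ridge tops (z~66.5): rectify plane, threshold
tag=sys.argv[1]
for cam in ('top','side'):
    im=np.load(f'{tag}_{cam}.npy'); c,s=np.cos(yaw),np.sin(yaw)
    xs=np.arange(15,-15,-.25); 
    for y0 in (66,22,-22,-66):
        ys=y0+np.arange(9,-9,-.25); gx,gy=np.meshgrid(xs,ys,indexing='ij')
        P=np.stack([O[0]+(c*gx-s*gy)/1e3,O[1]+(s*gx+c*gy)/1e3,np.full(gx.shape,.066)],-1)
        p=px(cam,P).reshape(gx.shape+(2,)).astype(np.float32)
        g=cv2.remap(im.min(2),p[...,0],p[...,1],cv2.INTER_CUBIC); k=g.max()
        w=np.clip(g-(np.median(g)+.4*(k-np.median(g))),0,None); n,l=cv2.connectedComponents((w>0).astype(np.uint8)); w=w*(l==l.flat[g.argmax()])
        print(cam,y0,'peak',int(k),'med',int(np.median(g)),'x',round((w*gx).sum()/w.sum(),2),'y',round((w*gy).sum()/w.sum(),2),'ext',round((w>0).sum()/16,1))
E
python3 marks.py m2
```

```text
top 66 peak 197 med 83 x 2.02 y 66.37 ext 73.6
top 22 peak 188 med 70 x 2.08 y 20.23 ext 58.0
top -22 peak 194 med 74 x 2.09 y -23.05 ext 56.6
top -66 peak 186 med 73 x 1.96 y -66.73 ext 65.3
side 66 peak 197 med 88 x 1.5 y 62.9 ext 79.6
side 22 peak 149 med 79 x -12.35 y 14.31 ext 20.3
side -22 peak 152 med 83 x -12.58 y -29.67 ext 19.8
side -66 peak 174 med 90 x 9.94 y -65.96 ext 36.9
```

```bash
cat > meas2.py <<'E'
import sys
from fit import *
tag=sys.argv[1]; guess=[float(a) for a in sys.argv[2:5]]; ims={}
if len(sys.argv)>5:
    for c in ('top','side'): np.save(f'{tag}_{c}.npy',np.mean([eyes.camera(c)[0] for _ in range(3)],0).astype(np.float32))
for c in ('top','side'): ims[c]=np.load(f'{tag}_{c}.npy')
OFF={'top':[(2.0,-.8)],'side':[(1.5,-3),(1.5,-1.5)]}
for (n,y,t),g0 in zip((('L',44,85),('M',0,83.1),('R',-44,82)),guess):
    As=np.arange(g0-17,g0+17.1,.5)
    for c in ims:
        for o in OFF[c]:
            r=rays(c,y,t,o); out=[]
            for font in (0,2,3):
              for h,w in ((10,9),(11,10),(12,10)):
                s=score(ims[c],r,strip(h,w,22,font),As); out.append((round(s.max(),2),float(As[s.argmax()])))
            out=np.array(out); print(n,c,o,'A med',np.median(out[:,1]),'range',out[:,1].min(),out[:,1].max(),'best',out[out[:,0].argmax()])
E
python3 meas2.py m2 144 134 98; echo; python3 meas2.py u1 194 155 172
```

```text
L top (2.0, -0.8) A med 138.0 range 137.0 139.5 best [  0.73 138.5 ]
L side (1.5, -3) A med 134.5 range 134.5 135.0 best [  0.45 134.5 ]
L side (1.5, -1.5) A med 134.5 range 134.0 134.5 best [  0.47 134.5 ]
M top (2.0, -0.8) A med 132.5 range 132.0 134.0 best [  0.75 132.5 ]
M side (1.5, -3) A med 130.0 range 128.5 130.5 best [  0.54 129.5 ]
M side (1.5, -1.5) A med 129.5 range 129.5 130.5 best [  0.52 129.5 ]
R top (2.0, -0.8) A med 92.5 range 92.0 93.5 best [ 0.79 92.5 ]
R side (1.5, -3) A med 91.0 range 90.0 92.0 best [ 0.5 90.5]
R side (1.5, -1.5) A med 91.0 range 90.5 92.0 best [ 0.59 90.5 ]

L top (2.0, -0.8) A med 190.5 range 190.0 192.0 best [  0.77 191.  ]
L side (1.5, -3) A med 186.5 range 186.5 187.5 best [  0.51 186.5 ]
L side (1.5, -1.5) A med 187.0 range 186.5 187.0 best [  0.6 186.5]
M top (2.0, -0.8) A med 156.0 range 153.0 156.5 best [  0.72 156.5 ]
M side (1.5, -3) A med 151.0 range 150.5 152.5 best [  0.41 151.5 ]
M side (1.5, -1.5) A med 152.0 range 151.0 152.0 best [  0.58 152.  ]
R top (2.0, -0.8) A med 173.0 range 172.5 174.0 best [  0.78 172.5 ]
R side (1.5, -3) A med 169.0 range 168.0 169.5 best [  0.54 168.5 ]
R side (1.5, -1.5) A med 169.0 range 168.5 169.5 best [  0.64 169.  ]
```

Request:
move_arm:
  commands:
    - {"jaw": 0,"x": 0.6,"y": -5,"z": 0,"wx": 0,"wy": 0,"wz": 0}
    - {"jaw": 0,"x": 0.7,"y": -5,"z": 0,"wx": 0,"wy": 0,"wz": 0}
    - {"jaw": 0,"x": 0,"y": 0,"z": 1.2,"wx": 0,"wy": 0,"wz": 0}
    - {"jaw": 0,"x": 0,"y": 0,"z": 1.2,"wx": 0,"wy": 0,"wz": 0}
    - {"jaw": 0,"x": 0,"y": 0,"z": 0,"wx": 0,"wy": 0,"wz": 0}
    - {"jaw": 0,"x": 0,"y": 0,"z": 0.3,"wx": 0,"wy": 0,"wz": 0}
    - {"jaw": 0,"x": 0,"y": 0,"z": 0.2,"wx": 0,"wy": 0,"wz": 0}
    - {"jaw": 0,"x": 0,"y": 0,"z": 0.1,"wx": 0,"wy": 0,"wz": 0}

```text
clock: 17.48
tool_pos: [0.5119, -0.0255, 0.0806]
tcp_rot: [3.141, -0.0, 0.21]
wrist_force: [-1.7, -1.8, 4.9]
gripper_width: 0.0001
finger_force: 2.3
```

```bash
python3 rel.py
```

```text
t 17.48 press xy mm 4.1 -44.6 z 80.6 rot [ 1.7996e+02 -1.0000e-02  1.2020e+01] f [-1.68 -1.82  4.94] w 0.0001
```

Request:
move_arm:
  commands:
    - {"jaw": 0,"x": -0.4,"y": 0,"z": 0,"wx": 0,"wy": 0,"wz": 0}
    - {"jaw": 0,"x": -0.36,"y": 0,"z": 0,"wx": 0,"wy": 0,"wz": 0}
    - {"jaw": 0,"x": 0,"y": 0,"z": 0,"wx": 0,"wy": 0,"wz": 0}
    - {"jaw": 0,"x": 0,"y": 0,"z": -1.2,"wx": 0,"wy": 0,"wz": 0}
    - {"jaw": 0,"x": -0.3,"y": -2.2,"z": 0,"wx": 0,"wy": 0,"wz": 0}
    - {"jaw": 0,"x": -0.3,"y": -2.2,"z": 0,"wx": 0,"wy": 0,"wz": 0}
    - {"jaw": 0,"x": 0,"y": 0,"z": 0.5,"wx": 0,"wy": 0,"wz": 0}
    - {"jaw": 0,"x": 0,"y": 0,"z": 0,"wx": 0,"wy": 0,"wz": 0}

```text
clock: 18.48
tool_pos: [0.4881, 0.0153, 0.0864]
tcp_rot: [-3.141, 0.002, 0.211]
wrist_force: [0.5, -0.2, 0.3]
gripper_width: -0.0001
finger_force: 0.0
```

Request:
move_arm:
  commands:
    - {"jaw": 0,"x": 0,"y": 0,"z": 0.4,"wx": 0,"wy": 0,"wz": 0}
    - {"jaw": 0,"x": 0,"y": 0,"z": 0.1,"wx": 0,"wy": 0,"wz": 0}
    - {"jaw": 0,"x": 0,"y": 0,"z": 0.1,"wx": 0,"wy": 0,"wz": 0}
    - {"jaw": 0,"x": 0,"y": 0,"z": 0,"wx": 0,"wy": 0,"wz": 0}

```text
clock: 18.98
tool_pos: [0.4894, 0.015, 0.0815]
tcp_rot: [3.141, -0.0, 0.21]
wrist_force: [-0.5, -1.0, 4.5]
gripper_width: -0.0004
finger_force: 2.3
```

```bash
python3 rel.py
```

```text
t 18.98 press xy mm -9.5 -0.2 z 81.5 rot [ 1.7997e+02 -2.0000e-02  1.2040e+01] f [-0.46 -0.98  4.46] w -0.0004
```

Request:
move_arm:
  commands:
    - {"jaw": 0,"x": 0.5,"y": 0,"z": 0.03,"wx": 0,"wy": 0,"wz": 0}
    - {"jaw": 0,"x": 0.5,"y": 0,"z": 0,"wx": 0,"wy": 0,"wz": 0}
    - {"jaw": 0,"x": 0.5,"y": 0,"z": 0,"wx": 0,"wy": 0,"wz": 0}
    - {"jaw": 0,"x": 0.3,"y": 0,"z": 0,"wx": 0,"wy": 0,"wz": 0}

```text
clock: 19.48
tool_pos: [0.5071, 0.0188, 0.0813]
tcp_rot: [3.141, -0.0, 0.211]
wrist_force: [-1.7, -1.5, 6.0]
gripper_width: -0.0
finger_force: 2.7
```

Request:
move_arm:
  commands:
    - {"jaw": 0,"x": 0,"y": 0,"z": -0.5,"wx": 0,"wy": 0,"wz": 0}
    - {"jaw": 0,"x": -1.8,"y": 0,"z": 0,"wx": 0,"wy": 0,"wz": 0}
    - {"jaw": 0,"x": 0,"y": 0,"z": 0.4,"wx": 0,"wy": 0,"wz": 0}
    - {"jaw": 0,"x": 0,"y": 0,"z": 0.1,"wx": 0,"wy": 0,"wz": 0}
    - {"jaw": 0,"x": 0.5,"y": 0,"z": 0,"wx": 0,"wy": 0,"wz": 0}
    - {"jaw": 0,"x": 0.5,"y": 0,"z": 0,"wx": 0,"wy": 0,"wz": 0}
    - {"jaw": 0,"x": 0.5,"y": 0,"z": 0,"wx": 0,"wy": 0,"wz": 0}
    - {"jaw": 0,"x": 0.3,"y": 0,"z": 0,"wx": 0,"wy": 0,"wz": 0}

```text
clock: 20.48
tool_pos: [0.507, 0.0196, 0.0812]
tcp_rot: [-3.141, -0.0, 0.21]
wrist_force: [-1.0, 1.2, 4.8]
gripper_width: -0.0001
finger_force: 2.8
```

```bash
python3 rel.py
```

```text
t 20.48 press xy mm 8.7 0.6 z 81.2 rot [-1.7997e+02 -3.0000e-02  1.2030e+01] f [-0.98  1.18  4.84] w -0.0001
```

Request:
move_arm:
  commands:
    - {"jaw": 0,"x": 0,"y": 0,"z": -1.2,"wx": 0,"wy": 0,"wz": 0}
    - {"jaw": 0,"x": -0.5,"y": -2.2,"z": 0,"wx": 0,"wy": 0,"wz": 0}
    - {"jaw": 0,"x": -0.5,"y": -2.2,"z": 0,"wx": 0,"wy": 0,"wz": 0}
    - {"jaw": 0,"x": 0,"y": 0,"z": 0.6,"wx": 0,"wy": 0,"wz": 0}
    - {"jaw": 0,"x": 0,"y": 0,"z": 0,"wx": 0,"wy": 0,"wz": 0}
    - {"jaw": 0,"x": 0,"y": 0,"z": 0.3,"wx": 0,"wy": 0,"wz": 0}
    - {"jaw": 0,"x": 0,"y": 0,"z": 0.07,"wx": 0,"wy": 0,"wz": 0}
    - {"jaw": 0,"x": 0,"y": 0,"z": 0,"wx": 0,"wy": 0,"wz": 0}

```text
clock: 21.48
tool_pos: [0.4882, 0.0597, 0.0836]
tcp_rot: [3.141, -0.001, 0.21]
wrist_force: [-0.4, -1.3, 4.0]
gripper_width: 0.0001
finger_force: 2.4
```

```bash
python3 rel.py
```

```text
t 21.48 press xy mm -1.4 43.7 z 83.6 rot [ 1.7998e+02 -3.0000e-02  1.2030e+01] f [-0.44 -1.28  3.98] w 0.0001
```

Request:
move_arm:
  commands:
    - {"jaw": 0,"x": 0.13,"y": 0,"z": 0.03,"wx": 0,"wy": 0,"wz": 0}
    - {"jaw": 0,"x": 0.1,"y": 0,"z": 0,"wx": 0,"wy": 0,"wz": 0}
    - {"jaw": 0,"x": 0,"y": 0,"z": 0,"wx": 0,"wy": 0,"wz": 0}
    - {"jaw": 0,"x": 0,"y": 0,"z": -2,"wx": 0,"wy": 0,"wz": 0}
    - {"jaw": 0,"x": 0,"y": 6,"z": -1,"wx": 0,"wy": 0,"wz": 0}
    - {"jaw": 0,"x": 0,"y": 6,"z": 0,"wx": 0,"wy": 0,"wz": 0}
    - {"jaw": 0,"x": 0,"y": 6,"z": 0,"wx": 0,"wy": 0,"wz": 0}
    - {"jaw": 0,"x": 0,"y": 0,"z": 0,"wx": 0,"wy": 0,"wz": 0}

```text
clock: 22.48
tool_pos: [0.5284, -0.1194, 0.1128]
tcp_rot: [3.14, -0.001, 0.205]
wrist_force: [-0.8, 0.5, 1.0]
gripper_width: -0.0
finger_force: 0.0
```

```bash
python3 rel.py; python3 meas2.py m3 143 230 72 1; python3 marks.py m3|head -4; python3 meas.py m3b
```

```text
t 22.48 press xy mm 0.8 -139.8 z 112.8 rot [ 1.7993e+02 -5.0000e-02  1.1750e+01] f [-0.81  0.49  1.01] w -0.0
L top (2.0, -0.8) A med 143.5 range 142.5 144.5 best [  0.78 144.  ]
L side (1.5, -3) A med 139.5 range 139.5 140.5 best [  0.45 139.5 ]
L side (1.5, -1.5) A med 140.0 range 139.5 140.5 best [  0.46 139.5 ]
M top (2.0, -0.8) A med 234.5 range 234.0 236.0 best [  0.76 234.  ]
M side (1.5, -3) A med 233.0 range 232.5 234.0 best [  0.56 233.  ]
M side (1.5, -1.5) A med 233.0 range 232.0 233.5 best [  0.66 232.  ]
R top (2.0, -0.8) A med 75.0 range 74.5 75.5 best [ 0.76 74.5 ]
R side (1.5, -3) A med 71.5 range 71.5 72.0 best [ 0.54 71.5 ]
R side (1.5, -1.5) A med 71.5 range 70.5 72.5 best [ 0.55 72.  ]
top 66 peak 199 med 84 x 2.02 y 66.37 ext 73.8
top 22 peak 190 med 69 x 2.09 y 20.21 ext 58.0
top -22 peak 196 med 74 x 2.11 y -23.03 ext 57.7
top -66 peak 187 med 74 x 2.0 y -66.73 ext 64.6
L 0 [(145, 0.649, [145, 145]), (325, 0.607, [334, 325]), (1, 0.592, [6, 1]), (216, 0.576, [219, 216])]
L 2 [(145, 0.648, [150, 145]), (325, 0.622, [334, 325]), (1, 0.612, [5, 1]), (216, 0.6, [220, 216])]
M 0 [(233, 0.701, [236, 233]), (18, 0.649, [21, 18]), (95, 0.573, [101, 95]), (-17, 0.572, [-14, -17])]
M 2 [(234, 0.678, [236, 233]), (18, 0.639, [22, 17]), (-13, 0.569, [-14, -17]), (310, 0.561, [315, 310])]
R 0 [(78, 0.644, [77, 79]), (294, 0.643, [292, 294]), (331, 0.569, [336, 331]), (186, 0.535, [186, 186])]
R 2 [(79, 0.647, [77, 79]), (294, 0.634, [292, 294]), (331, 0.574, [337, 331]), (186, 0.553, [186, 186])]
```

Request:
move_arm:
  commands:
    - {"jaw": 0,"x": 0,"y": -5,"z": 0,"wx": 0,"wy": 0,"wz": 0}
    - {"jaw": 0,"x": 0,"y": -4.5,"z": 0,"wx": 0,"wy": 0,"wz": 0}
    - {"jaw": 0,"x": 0,"y": 0,"z": 1.3,"wx": 0,"wy": 0,"wz": 0}
    - {"jaw": 0,"x": 0,"y": 0,"z": 1.3,"wx": 0,"wy": 0,"wz": 0}
    - {"jaw": 0,"x": 0,"y": 0,"z": 0,"wx": 0,"wy": 0,"wz": 0}
    - {"jaw": 0,"x": 0,"y": 0,"z": 0.4,"wx": 0,"wy": 0,"wz": 0}
    - {"jaw": 0,"x": 0,"y": 0,"z": 0.2,"wx": 0,"wy": 0,"wz": 0}
    - {"jaw": 0,"x": 0,"y": 0,"z": 0,"wx": 0,"wy": 0,"wz": 0}

```text
clock: 24.08
tool_pos: [0.5081, -0.0233, 0.0813]
tcp_rot: [3.141, -0.001, 0.21]
wrist_force: [-0.8, -2.4, 3.4]
gripper_width: 0.0001
finger_force: 1.4
```

```bash
python3 rel.py
```

```text
t 24.07 press xy mm 0.9 -41.6 z 81.3 rot [ 1.7995e+02 -3.0000e-02  1.2030e+01] f [-0.82 -2.37  3.36] w 0.0001
```

Request:
move_arm:
  commands:
    - {"jaw": 0,"x": 0,"y": 0,"z": 0.07,"wx": 0,"wy": 0,"wz": 0}
    - {"jaw": 0,"x": -0.12,"y": 0,"z": 0,"wx": 0,"wy": 0,"wz": 0}
    - {"jaw": 0,"x": 0,"y": 0,"z": 0,"wx": 0,"wy": 0,"wz": 0}
    - {"jaw": 0,"x": 0,"y": 0,"z": -1.2,"wx": 0,"wy": 0,"wz": 0}
    - {"jaw": 0,"x": -0.2,"y": -2.1,"z": 0,"wx": 0,"wy": 0,"wz": 0}
    - {"jaw": 0,"x": -0.2,"y": -2.1,"z": 0,"wx": 0,"wy": 0,"wz": 0}
    - {"jaw": 0,"x": 0,"y": 0,"z": 0.5,"wx": 0,"wy": 0,"wz": 0}
    - {"jaw": 0,"x": 0,"y": 0,"z": 0,"wx": 0,"wy": 0,"wz": 0}

```text
clock: 25.08
tool_pos: [0.493, 0.0175, 0.0864]
tcp_rot: [-3.141, 0.002, 0.211]
wrist_force: [-0.1, -0.2, -0.9]
gripper_width: -0.0
finger_force: 0.0
```

Request:
move_arm:
  commands:
    - {"jaw": 0,"x": 0,"y": 0,"z": 0.4,"wx": 0,"wy": 0,"wz": 0}
    - {"jaw": 0,"x": 0,"y": 0,"z": 0.1,"wx": 0,"wy": 0,"wz": 0}
    - {"jaw": 0,"x": 0,"y": 0,"z": 0.1,"wx": 0,"wy": 0,"wz": 0}
    - {"jaw": 0,"x": 0,"y": 0,"z": 0,"wx": 0,"wy": 0,"wz": 0}

```text
clock: 25.58
tool_pos: [0.4942, 0.0171, 0.0815]
tcp_rot: [3.141, -0.0, 0.21]
wrist_force: [-0.6, -0.3, 4.8]
gripper_width: -0.0002
finger_force: 2.4
```

```bash
python3 rel.py
```

```text
t 25.57 press xy mm -4.4 0.8 z 81.5 rot [ 1.7997e+02 -2.0000e-02  1.2040e+01] f [-0.64 -0.29  4.84] w -0.0002
```

Request:
move_arm:
  commands:
    - {"jaw": 0,"x": 0.34,"y": 0,"z": 0,"wx": 0,"wy": 0,"wz": 0}
    - {"jaw": 0,"x": 0.3,"y": 0,"z": 0,"wx": 0,"wy": 0,"wz": 0}
    - {"jaw": 0,"x": 0,"y": 0,"z": 0,"wx": 0,"wy": 0,"wz": 0}
    - {"jaw": 0,"x": 0,"y": 0,"z": -2,"wx": 0,"wy": 0,"wz": 0}
    - {"jaw": 0,"x": 0,"y": 5,"z": -1,"wx": 0,"wy": 0,"wz": 0}
    - {"jaw": 0,"x": 0,"y": 5,"z": 0,"wx": 0,"wy": 0,"wz": 0}
    - {"jaw": 0,"x": 0,"y": 4,"z": 0,"wx": 0,"wy": 0,"wz": 0}
    - {"jaw": 0,"x": 0,"y": 0,"z": 0,"wx": 0,"wy": 0,"wz": 0}

```text
clock: 26.58
tool_pos: [0.5296, -0.1204, 0.1107]
tcp_rot: [3.141, -0.0, 0.207]
wrist_force: [0.3, -0.1, -0.1]
gripper_width: 0.0002
finger_force: 0.0
```

```bash
python3 rel.py; python3 meas2.py m4 144 252 72 1
python3 - <<'E'
from h import *
im=np.load('m4_side.npy'); t=np.load('m4_top.npy')
f=lambda c,s: cv2.resize(np.clip((c-20)*1.6,0,255).astype(np.uint8),s,interpolation=cv2.INTER_LANCZOS4)
cv2.imwrite('pics/m4.png',np.hstack([f(im[180:232,318:362],(396,580)),f(t[210:256,292:366],(400,580))])[:,:,::-1])
E
```

```text
t 26.57 press xy mm 1.8 -141.0 z 110.7 rot [179.98  -0.    11.85] f [ 0.26 -0.06 -0.09] w 0.0002
L top (2.0, -0.8) A med 143.5 range 142.5 144.5 best [  0.78 144.  ]
L side (1.5, -3) A med 140.0 range 139.5 141.0 best [  0.44 140.  ]
L side (1.5, -1.5) A med 140.5 range 139.5 141.0 best [  0.46 140.5 ]
M top (2.0, -0.8) A med 253.0 range 251.0 254.5 best [  0.76 251.  ]
M side (1.5, -3) A med 250.0 range 249.5 251.0 best [  0.55 250.  ]
M side (1.5, -1.5) A med 250.0 range 249.5 250.5 best [  0.61 249.5 ]
R top (2.0, -0.8) A med 75.0 range 74.5 75.5 best [ 0.76 74.5 ]
R side (1.5, -3) A med 71.5 range 71.0 71.5 best [ 0.5 71.5]
R side (1.5, -1.5) A med 71.0 range 70.0 72.0 best [ 0.5 71. ]
```

View pics/m4.png

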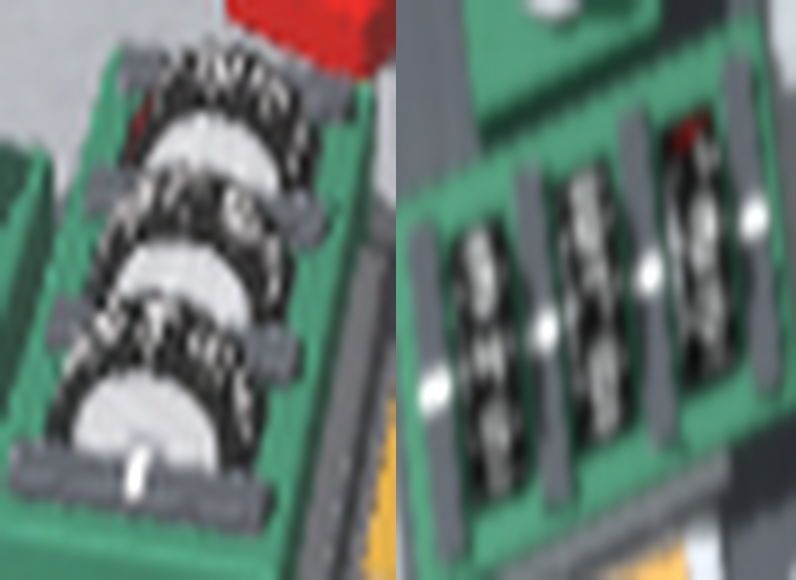

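Request:
move_arm:
  commands:
    - {"jaw": 0,"x": 0,"y": -5,"z": 0,"wx": 0,"wy": 0,"wz": 0}
    - {"jaw": 0,"x": 0,"y": -4.7,"z": 0,"wx": 0,"wy": 0,"wz": 0}
    - {"jaw": 0,"x": 0,"y": 0,"z": 1.2,"wx": 0,"wy": 0,"wz": 0}
    - {"jaw": 0,"x": 0,"y": 0,"z": 1.2,"wx": 0,"wy": 0,"wz": 0}
    - {"jaw": 0,"x": 0,"y": 0,"z": 0,"wx": 0,"wy": 0,"wz": 0}
    - {"jaw": 0,"x": 0,"y": 0,"z": 0.4,"wx": 0,"wy": 0,"wz": 0}
    - {"jaw": 0,"x": 0,"y": 0,"z": 0.2,"wx": 0,"wy": 0,"wz": 0}
    - {"jaw": 0,"x": 0,"y": 0,"z": 0,"wx": 0,"wy": 0,"wz": 0}

```text
clock: 27.88
tool_pos: [0.5094, -0.0239, 0.0815]
tcp_rot: [3.141, -0.0, 0.21]
wrist_force: [-1.0, -2.2, 2.5]
gripper_width: 0.0
finger_force: 1.1
```

```bash
python3 rel.py
```

```text
t 27.88 press xy mm 2.1 -42.5 z 81.5 rot [ 1.7997e+02 -2.0000e-02  1.2020e+01] f [-0.99 -2.16  2.55] w 0.0
```

Request:
move_arm:
  commands:
    - {"jaw": 0,"x": 0,"y": 0,"z": 0.09,"wx": 0,"wy": 0,"wz": 0}
    - {"jaw": 0,"x": -0.1,"y": 0,"z": 0,"wx": 0,"wy": 0,"wz": 0}
    - {"jaw": 0,"x": -0.08,"y": 0,"z": 0,"wx": 0,"wy": 0,"wz": 0}
    - {"jaw": 0,"x": 0,"y": 0,"z": 0,"wx": 0,"wy": 0,"wz": 0}
    - {"jaw": 0,"x": 0,"y": 0,"z": -2,"wx": 0,"wy": 0,"wz": 0}
    - {"jaw": 0,"x": 0,"y": 5,"z": -2,"wx": 0,"wy": 0,"wz": 0}
    - {"jaw": 0,"x": 0,"y": 4.7,"z": 0,"wx": 0,"wy": 0,"wz": 0}
    - {"jaw": 0,"x": 0,"y": 0,"z": 0,"wx": 0,"wy": 0,"wz": 0}

```text
clock: 28.88
tool_pos: [0.5272, -0.1203, 0.1197]
tcp_rot: [-3.141, 0.001, 0.207]
wrist_force: [0.3, 0.7, 1.1]
gripper_width: 0.0001
finger_force: 0.0
```

```bash
python3 rel.py; python3 meas2.py m5 144 252 72 1|grep top
python3 - <<'E'
from h import *
im,d=eyes.camera('top')
for r in eyes.cut_out('plunger','top')[:1]:
    P,u,v=pts('top',d,r['mask']); print(r['p'],np.median(P,0))
E
```

```text
t 28.88 press xy mm -0.6 -140.5 z 119.7 rot [-1.7995e+02  7.0000e-02  1.1850e+01] f [0.32 0.72 1.08] w 0.0001
L top (2.0, -0.8) A med 143.5 range 142.5 144.5 best [  0.78 144.  ]
M top (2.0, -0.8) A med 253.0 range 251.0 254.5 best [  0.76 251.  ]
R top (2.0, -0.8) A med 74.5 range 74.0 75.0 best [ 0.76 74.5 ]
0.76 [0.57402324 0.03337025 0.09972835]
```

Request:
move_arm:
  commands:
    - {"jaw": 0,"x": 2,"y": -4,"z": 0,"wx": 0,"wy": 0,"wz": 0}
    - {"jaw": 0,"x": 3,"y": -5,"z": 0,"wx": 0,"wy": 0,"wz": 0}
    - {"jaw": 0,"x": 2.7,"y": -5,"z": 0,"wx": 0,"wy": 0,"wz": 0}
    - {"jaw": 0,"x": 0,"y": 0,"z": 0,"wx": 0,"wy": 0,"wz": 0}
    - {"jaw": 0,"x": 0,"y": 0,"z": 1.3,"wx": 0,"wy": 0,"wz": 0}
    - {"jaw": 0,"x": 0,"y": 0,"z": 0,"wx": 0,"wy": 0,"wz": 0}

```text
clock: 30.02
tool_pos: [0.5716, 0.0335, 0.1051]
tcp_rot: [-3.141, 0.004, 0.209]
wrist_force: [0.1, 1.2, -0.1]
gripper_width: 0.0
finger_force: 0.0
```

```bash
python3 rel.py
```

```text
t 30.02 press xy mm 74.8 0.8 z 105.1 rot [-179.97    0.23   11.99] f [ 0.15  1.18 -0.14] w 0.0
```

Centred on the cap; press down.

Request:
move_arm:
  commands:
    - {"jaw": 0,"x": 0,"y": 0,"z": 0.4,"wx": 0,"wy": 0,"wz": 0}
    - {"jaw": 0,"x": 0,"y": 0,"z": 0.4,"wx": 0,"wy": 0,"wz": 0}
    - {"jaw": 0,"x": 0,"y": 0,"z": 0.4,"wx": 0,"wy": 0,"wz": 0}
    - {"jaw": 0,"x": 0,"y": 0,"z": 0,"wx": 0,"wy": 0,"wz": 0}

```text
clock: 30.52
tool_pos: [0.5736, 0.0336, 0.0956]
tcp_rot: [3.141, 0.0, 0.21]
wrist_force: [-2.1, -2.9, 5.9]
gripper_width: 0.0
finger_force: 2.8
```

Request:
move_arm:
  commands:
    - {"jaw": 0,"x": 0,"y": 0,"z": 0.3,"wx": 0,"wy": 0,"wz": 0}
    - {"jaw": 0,"x": 0,"y": 0,"z": 0.2,"wx": 0,"wy": 0,"wz": 0}
    - {"jaw": 0,"x": 0,"y": 0,"z": 0,"wx": 0,"wy": 0,"wz": 0}

```text
clock: 30.9
tool_pos: [0.5738, 0.0336, 0.0911]
tcp_rot: [3.14, -0.0, 0.21]
wrist_force: [-2.3, -2.7, 6.9]
gripper_width: -0.0001
finger_force: 3.6
```

```bash
python3 rel.py
```

```text
t 30.9 press xy mm 76.9 0.5 z 91.1 rot [179.93  -0.    12.05] f [-2.29 -2.72  6.92] w -0.0001
```

Request:
move_arm:
  commands:
    - {"jaw": 0,"x": 0,"y": 0,"z": 0.2,"wx": 0,"wy": 0,"wz": 0}
    - {"jaw": 0,"x": 0,"y": 0,"z": 0.2,"wx": 0,"wy": 0,"wz": 0}
    - {"jaw": 0,"x": 0,"y": 0,"z": 0,"wx": 0,"wy": 0,"wz": 0}

```text
clock: 31.28
tool_pos: [0.5738, 0.0337, 0.0873]
tcp_rot: [3.14, 0.0, 0.21]
wrist_force: [-4.0, -2.2, 7.3]
gripper_width: 0.0
finger_force: 4.2
```

Request:
move_arm:
  commands:
    - {"jaw": 0,"x": 0,"y": 0,"z": 0.1,"wx": 0,"wy": 0,"wz": 0}
    - {"jaw": 0,"x": 0,"y": 0,"z": 0,"wx": 0,"wy": 0,"wz": 0}

```text
clock: 31.52
tool_pos: [0.5738, 0.0336, 0.0864]
tcp_rot: [3.14, 0.0, 0.21]
wrist_force: [-4.4, -2.5, 8.7]
gripper_width: 0.0001
finger_force: 4.4
```

Request:
move_arm:
  commands:
    - {"jaw": 0,"x": 0,"y": 0,"z": 0.05,"wx": 0,"wy": 0,"wz": 0}
    - {"jaw": 0,"x": 0,"y": 0,"z": 0,"wx": 0,"wy": 0,"wz": 0}

```text
clock: 31.78
tool_pos: [0.5738, 0.0337, 0.086]
tcp_rot: [3.14, 0.0, 0.21]
wrist_force: [-4.4, -3.5, 8.9]
gripper_width: -0.0
finger_force: 4.5
```

Request:
move_arm:
  commands:
    - {"jaw": 0,"x": 0,"y": 0,"z": 0.03,"wx": 0,"wy": 0,"wz": 0}
    - {"jaw": 0,"x": 0,"y": 0,"z": 0,"wx": 0,"wy": 0,"wz": 0}

```text
clock: 32.02
tool_pos: [0.5738, 0.0336, 0.086]
tcp_rot: [3.14, -0.0, 0.21]
wrist_force: [-4.9, -3.0, 11.4]
gripper_width: 0.0
finger_force: 5.3
```

Bottom reached (force jumped, z stopped at 86.0). Release and clear.

Request:
move_arm:
  commands:
    - {"jaw": 0,"x": 0,"y": 0,"z": -0.4,"wx": 0,"wy": 0,"wz": 0}
    - {"jaw": 0,"x": 0,"y": 0,"z": -0.5,"wx": 0,"wy": 0,"wz": 0}
    - {"jaw": 0,"x": 0,"y": 0,"z": -0.8,"wx": 0,"wy": 0,"wz": 0}
    - {"jaw": 0,"x": 0,"y": 0,"z": -3,"wx": 0,"wy": 0,"wz": 0}
    - {"jaw": 0,"x": 0,"y": 5,"z": 0,"wx": 0,"wy": 0,"wz": 0}
    - {"jaw": 0,"x": 0,"y": 5,"z": 0,"wx": 0,"wy": 0,"wz": 0}
    - {"jaw": 0,"x": 0,"y": 5,"z": 0,"wx": 0,"wy": 0,"wz": 0}
    - {"jaw": 0,"x": 0,"y": 0,"z": 0,"wx": 0,"wy": 0,"wz": 0}

```text
clock: 33.02
tool_pos: [0.6057, -0.1153, 0.1313]
tcp_rot: [3.141, -0.001, 0.206]
wrist_force: [-0.9, 0.3, 0.6]
gripper_width: -0.0005
finger_force: 0.0
```

```bash
python3 rel.py; python3 meas2.py m6 144 252 72 1|grep top
python3 - <<'E'
from h import *
im,d=eyes.camera('top')
for r in eyes.cut_out('plunger','top')[:1]:
    P,u,v=pts('top',d,r['mask']); print(r['p'],np.median(P,0))
E
```

```text
t 33.02 press xy mm 77.3 -151.9 z 131.3 rot [ 1.7996e+02 -6.0000e-02  1.1810e+01] f [-0.85  0.27  0.57] w -0.0005
L top (2.0, -0.8) A med 143.5 range 142.5 144.5 best [  0.78 144.  ]
M top (2.0, -0.8) A med 253.0 range 251.0 254.5 best [  0.76 251.  ]
R top (2.0, -0.8) A med 74.5 range 74.0 75.0 best [ 0.76 74.5 ]
0.74 [0.5737687  0.03327947 0.09943907]
```

Plunger back up (cap at 99.4 mm) and number unchanged.

```bash
python3 -c "
from workcell import bot; print(bot.sign_off())"
```

```text
the job is handed in; nothing more can be done
None
```

The job is handed in: the wheels read 4-7-2 (within about 3° of straight up by the top camera), the plunger was pushed to its bottom stop with about 13 N and came back up, and the number was unchanged afterwards; no wheel reading passed about 7 N, I never went near the spool, tin or jar, and it took 33 s.

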